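# Load the sample plate under its hold-down bar

## Task

Set up the sample plate for the next probing run: swing the hold-down bar out by its red knob until it snaps fully open, take any green dummy block off the plate into the yellow reject bin, and lay every blue and orange sample block flat, chip up and square in the middle of a marked field, one to a field, in the row with the tab of its own colour. Only when all blocks are in place, swing the bar back over them until it snaps fully shut. Leave everything else on the bench alone.

Things in the scene. Friction and masses are not known exactly. Their poses are not given: they have to be found in the camera images.
- blue_a_mid (a point): centre of blue_a, a sample block, blue: block of 32 x 32 mm, 14 mm high, 40 g (more or less); origin at its centre, half-way up (7 mm above its underside), z up, x and y along its sides. It may be absent (no reading at the start). Black square with a gold chip on top
- blue_b_mid (a point): centre of blue_b, a sample block, blue: block of 32 x 32 mm, 14 mm high, 40 g (more or less); origin at its centre, half-way up (7 mm above its underside), z up, x and y along its sides. It may be absent (no reading at the start). Black square with a gold chip on top
- blue_c_mid (a point): centre of blue_c, a sample block, blue: block of 32 x 32 mm, 14 mm high, 40 g (more or less); origin at its centre, half-way up (7 mm above its underside), z up, x and y along its sides. It may be absent (no reading at the start). Black square with a gold chip on top
- orange_a_mid (a point): centre of orange_a, a sample block, orange: block of 32 x 32 mm, 14 mm high, 40 g (more or less); origin at its centre, half-way up (7 mm above its underside), z up, x and y along its sides. It may be absent (no reading at the start). Black square with a gold chip on top
- orange_b_mid (a point): centre of orange_b, a sample block, orange: block of 32 x 32 mm, 14 mm high, 40 g (more or less); origin at its centre, half-way up (7 mm above its underside), z up, x and y along its sides. It may be absent (no reading at the start). Black square with a gold chip on top
- orange_c_mid (a point): centre of orange_c, a sample block, orange: block of 32 x 32 mm, 14 mm high, 40 g (more or less); origin at its centre, half-way up (7 mm above its underside), z up, x and y along its sides. It may be absent (no reading at the start). Black square with a gold chip on top
- dummy_a_mid (a point): centre of dummy_a: plain green dummy block of 32 x 32 mm, 14 mm high, 40 g (more or less); origin at its centre, half-way up (7 mm above its underside), z up, x and y along its sides. It may be absent (no reading at the start). It starts lying anyhow on the sample plate
- dummy_b_mid (a point): centre of dummy_b: plain green dummy block of 32 x 32 mm, 14 mm high, 40 g (more or less); origin at its centre, half-way up (7 mm above its underside), z up, x and y along its sides. It may be absent (no reading at the start). It starts lying anyhow on the sample plate
- plate_top (a point): point on the fixed aluminium plate's top face (8 mm above the bench) amid its six fields; axes along its sides. From here it reaches 100 mm in +x and -x, 120 in -y, 205 in +y. The marked fields, 38 mm squares with sides along x and y, form two rows: x = 42 and -42 mm, each at y = -62, 0 and 62 mm. The bar's pivot, a dark post 20 mm wide and 25 mm above the bench, is at x = 0, y = 145 mm
- blue_field1 (a point): where the centre of a block (7 mm above the plate's top face) is when it sits in field 1 of the blue row; x and y axes along the plate's sides. The blue row is the one with the flat blue tab (40 x 14 mm, 2 mm thick) lying at its -y end; field 1 is next to the tab. Which row is which changes from start to start
- blue_field2 (a point): where the centre of a block (7 mm above the plate's top face) is when it sits in field 2 of the blue row; x and y axes along the plate's sides. The blue row is the one with the flat blue tab (40 x 14 mm, 2 mm thick) lying at its -y end; field 1 is next to the tab. Which row is which changes from start to start
- blue_field3 (a point): where the centre of a block (7 mm above the plate's top face) is when it sits in field 3 of the blue row; x and y axes along the plate's sides. The blue row is the one with the flat blue tab (40 x 14 mm, 2 mm thick) lying at its -y end; field 1 is next to the tab. Which row is which changes from start to start
- orange_field1 (a point): where the centre of a block (7 mm above the plate's top face) is when it sits in field 1 of the orange row; x and y axes along the plate's sides. The orange row is the one with the flat orange tab (40 x 14 mm, 2 mm thick) lying at its -y end; field 1 is next to the tab. Which row is which changes from start to start
- orange_field2 (a point): where the centre of a block (7 mm above the plate's top face) is when it sits in field 2 of the orange row; x and y axes along the plate's sides. The orange row is the one with the flat orange tab (40 x 14 mm, 2 mm thick) lying at its -y end; field 1 is next to the tab. Which row is which changes from start to start
- orange_field3 (a point): where the centre of a block (7 mm above the plate's top face) is when it sits in field 3 of the orange row; x and y axes along the plate's sides. The orange row is the one with the flat orange tab (40 x 14 mm, 2 mm thick) lying at its -y end; field 1 is next to the tab. Which row is which changes from start to start
- bar (a joint): hold-down bar's angle about its upright pivot: 0 shut (along the plate's -y, over both rows' inner part), 1.6 fully open; grows counter-clockwise seen from above, towards +x. Over-centre spring: 0.2 N m at the ends, none at 0.8, friction 0.06; it snaps to the nearer end. Clear plate 64 mm wide, 4 thick, 230 long from the pivot; swings level, underside 25 mm above the bench, 3 mm over flat blocks
- knob (a point): middle of the red upright round knob on the bar, 22 mm in diameter, 115 mm from the pivot; it stands from 29 mm to 67 mm above the bench and this point is 48 mm above the bench. It turns with the bar and does not spin by itself
- bin_floor (a point): centre of the inner floor of the fixed yellow reject bin, 4 mm above the bench; the open bin is 130 mm (x) x 120 mm (y) outside and 30 mm high, walls 4 mm; x and y axes along its walls
- driver: screwdriver, 160 mm long, lying on the bench; not part of the job; origin about the middle of its length
- dish: closed clear dish, 64 mm wide, 13 mm high; not part of the job; origin on its underside
- tape: roll of yellow tape, 84 mm wide, 20 mm high; not part of the job; origin on its underside
- jar: amber jar, 52 mm wide, 65 mm high; not part of the job; origin on its underside
Not all that is in view belongs to the job. What is shaped like the part that bears blue_b_mid but pink or purple is not meant. What is shaped like the part that bears orange_b_mid but purple is not meant.

How it is judged (in metres and radians):
On the way, in this order (a step that is already met when the one before it is completed fails the run):
1. the hold-down bar is swung fully open (value of joint bar above 1.5 rad), for 0.2 s.
2. with the bar open, every sample block lies in a field of its colour's row and every dummy is in the bin ((distance between blue_a_mid and blue_field1 below 0.0075 m or distance between blue_a_mid and blue_field2 below 0.0075 m or distance between blue_a_mid and blue_field3 below 0.0075 m) and angle between each of blue_a_mid, blue_b_mid, blue_c_mid, orange_a_mid, orange_b_mid, orange_c_mid's own z axis and vertical below 0.1 rad and (angle between the x axis of blue_a_mid and the x axis of blue_field1, either way round below 0.2 rad or angle between the x axis of blue_a_mid and the y axis of blue_field1, either way round below 0.2 rad) and (distance between blue_b_mid and blue_field1 below 0.0075 m or distance between blue_b_mid and blue_field2 below 0.0075 m or distance between blue_b_mid and blue_field3 below 0.0075 m) and (angle between the x axis of blue_b_mid and the x axis of blue_field1, either way round below 0.2 rad or angle between the x axis of blue_b_mid and the y axis of blue_field1, either way round below 0.2 rad) and (distance between blue_c_mid and blue_field1 below 0.0075 m or distance between blue_c_mid and blue_field2 below 0.0075 m or distance between blue_c_mid and blue_field3 below 0.0075 m) and (angle between the x axis of blue_c_mid and the x axis of blue_field1, either way round below 0.2 rad or angle between the x axis of blue_c_mid and the y axis of blue_field1, either way round below 0.2 rad) and (distance between orange_a_mid and orange_field1 below 0.0075 m or distance between orange_a_mid and orange_field2 below 0.0075 m or distance between orange_a_mid and orange_field3 below 0.0075 m) and (angle between the x axis of orange_a_mid and the x axis of orange_field1, either way round below 0.2 rad or angle between the x axis of orange_a_mid and the y axis of orange_field1, either way round below 0.2 rad) and (distance between orange_b_mid and orange_field1 below 0.0075 m or distance between orange_b_mid and orange_field2 below 0.0075 m or distance between orange_b_mid and orange_field3 below 0.0075 m) and (angle between the x axis of orange_b_mid and the x axis of orange_field1, either way round below 0.2 rad or angle between the x axis of orange_b_mid and the y axis of orange_field1, either way round below 0.2 rad) and (distance between orange_c_mid and orange_field1 below 0.0075 m or distance between orange_c_mid and orange_field2 below 0.0075 m or distance between orange_c_mid and orange_field3 below 0.0075 m) and (angle between the x axis of orange_c_mid and the x axis of orange_field1, either way round below 0.2 rad or angle between the x axis of orange_c_mid and the y axis of orange_field1, either way round below 0.2 rad) and x of dummy_a_mid in the frame of bin_floor between -0.06 and 0.06 m and y of dummy_a_mid in the frame of bin_floor between -0.055 and 0.055 m and z of dummy_a_mid in the frame of bin_floor between 0 and 0.032 m and x of dummy_b_mid in the frame of bin_floor between -0.06 and 0.06 m and y of dummy_b_mid in the frame of bin_floor between -0.055 and 0.055 m and z of dummy_b_mid in the frame of bin_floor between 0 and 0.032 m and value of joint bar above 1.45 rad), for 0.2 s.
At the end, for the whole second after the job is handed in: the bar is shut (within 0.08 rad), every blue and orange block lies flat, chip up (within 0.1 rad) in a field of its colour's row, its centre within 7.5 mm of the field's centre and its sides parallel to the field's within 0.2 rad, and every dummy lies in the reject bin; all are released ((distance between blue_a_mid and blue_field1 below 0.0075 m or distance between blue_a_mid and blue_field2 below 0.0075 m or distance between blue_a_mid and blue_field3 below 0.0075 m) and angle between each of blue_a_mid, blue_b_mid, blue_c_mid, orange_a_mid, orange_b_mid, orange_c_mid's own z axis and vertical below 0.1 rad and (angle between the x axis of blue_a_mid and the x axis of blue_field1, either way round below 0.2 rad or angle between the x axis of blue_a_mid and the y axis of blue_field1, either way round below 0.2 rad) and (distance between blue_b_mid and blue_field1 below 0.0075 m or distance between blue_b_mid and blue_field2 below 0.0075 m or distance between blue_b_mid and blue_field3 below 0.0075 m) and (angle between the x axis of blue_b_mid and the x axis of blue_field1, either way round below 0.2 rad or angle between the x axis of blue_b_mid and the y axis of blue_field1, either way round below 0.2 rad) and (distance between blue_c_mid and blue_field1 below 0.0075 m or distance between blue_c_mid and blue_field2 below 0.0075 m or distance between blue_c_mid and blue_field3 below 0.0075 m) and (angle between the x axis of blue_c_mid and the x axis of blue_field1, either way round below 0.2 rad or angle between the x axis of blue_c_mid and the y axis of blue_field1, either way round below 0.2 rad) and (distance between orange_a_mid and orange_field1 below 0.0075 m or distance between orange_a_mid and orange_field2 below 0.0075 m or distance between orange_a_mid and orange_field3 below 0.0075 m) and (angle between the x axis of orange_a_mid and the x axis of orange_field1, either way round below 0.2 rad or angle between the x axis of orange_a_mid and the y axis of orange_field1, either way round below 0.2 rad) and (distance between orange_b_mid and orange_field1 below 0.0075 m or distance between orange_b_mid and orange_field2 below 0.0075 m or distance between orange_b_mid and orange_field3 below 0.0075 m) and (angle between the x axis of orange_b_mid and the x axis of orange_field1, either way round below 0.2 rad or angle between the x axis of orange_b_mid and the y axis of orange_field1, either way round below 0.2 rad) and (distance between orange_c_mid and orange_field1 below 0.0075 m or distance between orange_c_mid and orange_field2 below 0.0075 m or distance between orange_c_mid and orange_field3 below 0.0075 m) and (angle between the x axis of orange_c_mid and the x axis of orange_field1, either way round below 0.2 rad or angle between the x axis of orange_c_mid and the y axis of orange_field1, either way round below 0.2 rad) and x of dummy_a_mid in the frame of bin_floor between -0.06 and 0.06 m and y of dummy_a_mid in the frame of bin_floor between -0.055 and 0.055 m and z of dummy_a_mid in the frame of bin_floor between 0 and 0.032 m and x of dummy_b_mid in the frame of bin_floor between -0.06 and 0.06 m and y of dummy_b_mid in the frame of bin_floor between -0.055 and 0.055 m and z of dummy_b_mid in the frame of bin_floor between 0 and 0.032 m and contact force between each of blue_a, blue_b, blue_c, orange_a, orange_b, orange_c, dummy_a, dummy_b and the fingers below 0.1 N and value of joint bar below 0.08 rad); the robot touches nothing.
It fails at once if one of the other things on the bench is moved more than 40 mm (distance of any of driver, dish, tape, jar from where it was at the start of the episode above 0.04 m).
Of blue_a, blue_b, blue_c, orange_a, orange_b, orange_c only 3 to 5 are there at a start; the rules pass over those that are not, and their reading is None.
Of dummy_a, dummy_b only 1 to 2 are there at a start; the rules pass over those that are not, and their reading is None.
At some moment in a run one of blue_a, blue_b, blue_c, orange_a, orange_b, orange_c may be knocked a few centimetres aside while the robot is not near it.
Once in a run the grip may slacken for a moment while it holds something.
It also fails if it takes over 210 s, if anything falls off the work surface, if the arm or the gripper's body presses on something with over 40 N, if the wrist force passes 120 N, or if a joint passes its speed limit or range.

## Robot

A 6-joint arm with a two-finger parallel gripper is mounted at the origin on the work surface. World frame = base frame: x ahead of the robot, y to its left, z up, the work surface at z = 0. Lengths are in m, angles in degrees, forces in N, time in s.
With the tool pointing down it reaches from about 0.325 to 0.9 m from the base axis. Payload 6.1 kg.
Tool frame: the origin (TCP) lies at the centre of the arm's flange, where the gripper is bolted on; the fingertips stand 182 mm ahead of it and the grasp point (between the pads) lies 164 mm ahead of it; z points along the fingers, y is the direction in which the jaws open and shut (so a half turn about z gives the same grasp; the last joint's range is limited). The gripper opens to 87 mm and grips with 3 to 60 N. Pads are 19 mm wide; open, the fingers measure 117 mm over their backs; the gripper's body (75 mm by 190 mm) begins 51 mm behind the grasp point.
Start: joints at [-78.386, 12.628, 87.462, -0, 79.91, -7.225], TCP at [0.202, -0.592, 0.405] pointing down, gripper open.
Joint ranges: [-170.65, 170.65], [-52.31, 119.04], [5.05, 147.46], [-71.25, 251.25], [11.57, 151.72], [-153.62, 153.62]. Speed limits (degrees/s): [147.25, 147.25, 172.46, 180, 180, 180].

## Interface

Orientations are given as a 3x3 rotation matrix whose columns are the frame's x, y, z axes.
In Python, from rig import robot gives the robot as it stands. The module is installed in compiled form; this text tells all that it offers.
- The arm moves only by the shell command python3 -m crank 'ROWS'. ROWS is JSON, one flat list of numbers, 7 for each row, row after row: the shift along the world's x, y, z in units of 0.15 m (1.0 is 0.15 m), then the turn, a rotation vector about the world's x, y, z in units of 45 degrees (1.0 is 45 degrees), then the closure, from 0 (fully open) to 1 (shut). In form: [dx, dy, dz, wx, wy, wz, gripper, dx, dy, dz, wx, wy, wz, gripper, ...]. A call has 1 to 8 rows; each row is the pose to reach, as a shift and turn from the pose commanded when the call began; what a row does not reach only later rows make up. A row lasts 1/12 s, in which the tool goes at most 41.7 mm and 7.16 degrees, less where a joint would pass 70% of its speed; a pose out of reach is approached as far as the arm can. A call with a number of a shift or a turn outside -1 to 1 is refused whole. A call with a gripper value outside its range is refused whole. The fingers move at their own pace and stop on an object; the grip force is fixed at half the most. Time passes only in rows, so rows that repeat a pose let the fingers close. It gives the time, the measured TCP pose, the force and the opening at its end, in the units of the state.
- robot.state(): the state, without advancing time (a new reading comes with each control period).
- robot.camera(name): name is "scene" or "top"; returns a dict with "color" (480x640x3 uint8, blue, green, red), "mtx" (3x3 intrinsics, pixels), "rvec" (rotation vector, rad) and "tvec" (3), from world to camera coordinates, as OpenCV has them. Camera axes: x right, y down, z forward; pixel columns grow to the right and rows downward; lengths in m; the calibration is good to about 2 mm. A picture is of the moment at which its call begins. There is no depth.
- robot.sign_off(): hands the job in, once; it reports no verdict.
The state is a dict: "time": time; "joint_positions": joint angles; "qd": joint speeds; "joint_efforts": joint torques, N m; "position": TCP position; "eef_rot": TCP orientation; "ft_force": force on the tool from outside, world axes, zero at the start; "ft_torque": the same for the moment, N m; "opening": finger opening in m.
Only numpy, scipy, OpenCV 4.12 (cv2) and the standard library are available. Lean on these libraries where they do the work, as an engineer would, in place of code of your own. Each camera call takes 0.05 s, during which the arm holds its last target.

## Working session

There is one attempt and no reset: what is moved stays moved. The work goes in short steps, Python scripts to look and compute and a shell command to move; the robot and the scene stay as the last step left them, time stands still between calls to the robot, and variables do not carry over. Pictures are saved under pics/ and viewed, and the job is handed in when it is done.

```bash
mkdir -p pics
python3 - <<'E'
from rig import robot
import cv2
s=robot.state();print(s['time'],s['position'],s['eef_rot'],s['opening'])
for n in('scene','top'):
    c=robot.camera(n);cv2.imwrite(f'pics/{n}0.png',c['color']);print(n,c['mtx'],c['rvec'],c['tvec'])
E
```

```text
0.0 [ 0.20175094 -0.59126381  0.40366004] [[ 9.46414156e-01  3.22955234e-01 -4.03334570e-04]
 [ 3.22955416e-01 -9.46412391e-01  1.84013115e-03]
 [ 2.12559152e-04 -1.87178525e-03 -9.99998226e-01]] 0.08685114482182756
scene [[447.31781042   0.         322.65815413]
 [  0.         447.31781042 246.04741561]
 [  0.           0.           1.        ]] [ 2.01997165  1.48086825 -0.57570099] [-0.24496537 -0.36356166  1.39574502]
top [[515.44432711   0.         313.50594964]
 [  0.         515.44432711 237.15831759]
 [  0.           0.           1.        ]] [ 2.18850914 -2.1279683   0.11370206] [0.05768777 0.60385685 1.28760689]
```

View pics/top0.png

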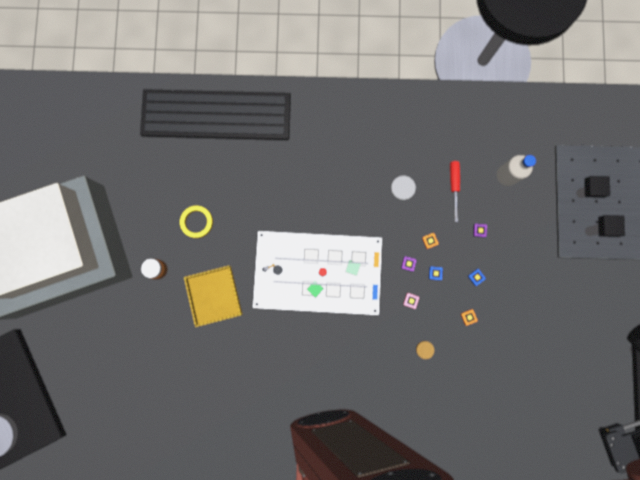

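View pics/scene0.png

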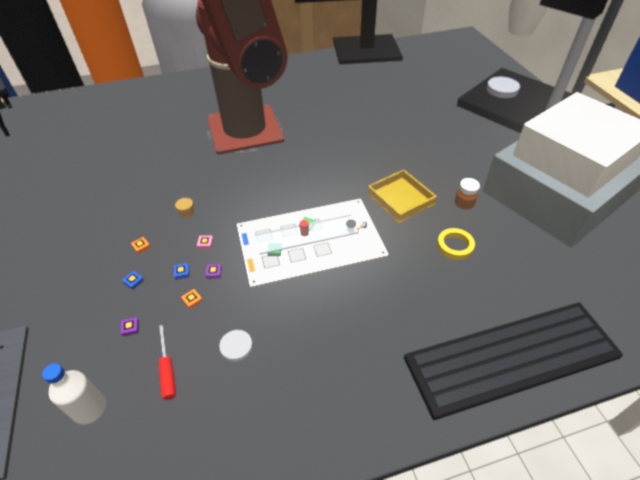

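Top view: the base is at the bottom, world +x is up and +y is left. The plate is at (318,273), the knob at (322,272) and the pivot at (279,269). The dummies are at (315,290) and (353,268, under the clear bar). The blue blocks are at (436,273) and (477,277), the orange ones at (430,240) and (470,317), and the bin is at (213,296). Purple and pink blocks are distractors.

```bash
cat > h.py <<'E'
import cv2,numpy as np
from rig import robot
HS={'blue':((100,120,60),(122,255,255)),'orange':((8,150,120),(20,255,255)),'green':((50,40,60),(88,255,255)),'red':((0,150,60),(5,255,255)),'purple':((125,60,60),(175,255,255)),'yellow':((20,120,60),(32,255,255))}
def cast(c,uv,z):
    R,_=cv2.Rodrigues(c['rvec']);t=np.ravel(c['tvec'])
    p=cv2.undistortPoints(np.float64(uv).reshape(-1,1,2),c['mtx'],None).reshape(-1,2)
    d=np.c_[p,np.ones(len(p))]@R; o=-R.T@t
    return (o+d*((z-o[2])/d[:,2])[:,None])[:,:2]
def proj(c,P):
    return cv2.projectPoints(np.float64(P).reshape(-1,1,3),c['rvec'],c['tvec'],c['mtx'],None)[0].reshape(-1,2)
def snap(n):
    c=robot.camera(n); return c
def blobs(c,col,z,amin=12):
    h=cv2.cvtColor(c['color'],cv2.COLOR_BGR2HSV); lo,hi=HS[col]; m=cv2.inRange(h,lo,hi)
    out=[]
    for k in cv2.findContours(m,cv2.RETR_EXTERNAL,cv2.CHAIN_APPROX_NONE)[0]:
        if len(k)<5: continue
        hu=cv2.convexHull(k); M=cv2.moments(hu)
        if M['m00']<amin: continue
        uv=np.array([M['m10'],M['m01']])/M['m00']
        w=cast(c,k.reshape(-1,2),z).astype(np.float32)
        r=cv2.minAreaRect(w*1000)
        out.append((uv.round(1),cast(c,uv,z)[0].round(4),M['m00'],np.round(r[1],1),round(r[2],1)))
    return out
E
python3 - <<'E'
from h import *
for n in('top','scene'):
    c=snap(n);print(n)
    for col,z in(('blue',.014),('orange',.014),('green',.022),('red',.067),('yellow',.03)):
        for b in blobs(c,col,z):
            if .2<b[1][0]<.9 and abs(b[1][1])<.6: print(col,*b)
    if n=='top':
        g=c['color'].min(2); m=(g>150).astype('uint8'); 
        m=cv2.morphologyEx(m,cv2.MORPH_CLOSE,np.ones((9,9)))
        for k in cv2.findContours(m,0,1)[0]:
            if cv2.contourArea(k)>3000:
                r=cv2.minAreaRect(k); print(r); b=cv2.boxPoints(r); w=cast(c,b,.008);print(w,w.mean(0))
        crop=c['color'][200:340,240:500]; cv2.imwrite('pics/crop0.png',cv2.resize(crop,None,fx=3,fy=3,interpolation=cv2.INTER_CUBIC))
E
```

```text
top
blue [374.5 292.1] [ 0.4666 -0.0861] 34.5 [30.8  7.7] 0.8
blue [476.5 277. ] [ 0.5127 -0.348 ] 166.0 [34.  35.2] 45.5
blue [435.5 272.9] [ 0.5202 -0.2426] 164.0 [35.7 33.5] 0.0
blue [529.2 160.5] [ 0.8239 -0.4894] 105.5 [29.8 32.1] 1.5
orange [468.7 316.9] [ 0.4104 -0.3273] 151.5 [32.1 32.8] 23.4
orange [376.  259.3] [ 0.5512 -0.0887] 18.0 [28.6  5.2] 0.8
orange [429.8 240.5] [ 0.604  -0.2277] 136.0 [31.3 32.3] 23.5
green [314.7 289.3] [0.4692 0.0679] 126.5 [30.7 32.5] 46.5
green [352.6 267.9] [ 0.5268 -0.0281] 85.0 [25.  25.9] 75.2
red [322.3 271.5] [0.513 0.05 ] 19.5 [12.3 12.3] 46.6
red [454.7 175.7] [ 0.7646 -0.2786] 248.0 [22.8 77.8] 89.9
yellow [212.3 295.8] [0.4452 0.3278] 2468.5 [130.5 123.2] 16.0
yellow [376.  259.1] [ 0.5504 -0.0869] 23.5 [30.8  5.1] 0.8
yellow [195.9 221.4] [0.6353 0.38  ] 813.5 [84.1 81.8] 47.3
((317.473876953125, 272.47076416015625), (127.24822998046875, 78.21272277832031), 3.1798300743103027)
[[ 0.41685247  0.22880357]
 [ 0.62007812  0.22596659]
 [ 0.61063442 -0.10722162]
 [ 0.40824305 -0.09872592]] [0.51395201 0.06220565]
((28.750001907348633, 238.
[... 1037 characters left out ...]
0.5218 -0.0252] 12.5 [21.1  6.2] 72.1
green [309.  219.4] [0.4638 0.0776] 34.0 [29.3 14. ] 50.3
red [166.4 378. ] [ 0.806  -0.2784] 528.5 [82.3 23.4] 1.4
yellow [128.2 324.6] [ 0.6456 -0.3516] 24.5 [11.6 11.5] 88.7
yellow [190.9 296.7] [ 0.6151 -0.224 ] 22.0 [11.7 11.9] 26.4
yellow [131.6 277.9] [ 0.5253 -0.3423] 15.5 [11. 11.] 72.2
yellow [212.7 269. ] [ 0.5546 -0.1698] 15.0 [11.1 11.3] 72.2
yellow [180.3 268.9] [ 0.5322 -0.2382] 15.5 [10.9 11.1] 84.9
yellow [139.4 242.9] [ 0.4238 -0.3223] 15.5 [12.  11.7] 21.7
yellow [455.6 243.3] [0.6504 0.3757] 901.0 [81.7 98. ] 60.2
yellow [183.4 203.4] [ 0.3189 -0.2109] 104.0 [34.9 34.7] 48.2
yellow [401.7 195. ] [0.4602 0.3253] 2062.0 [150. 139.] 16.0
```

View pics/crop0.png

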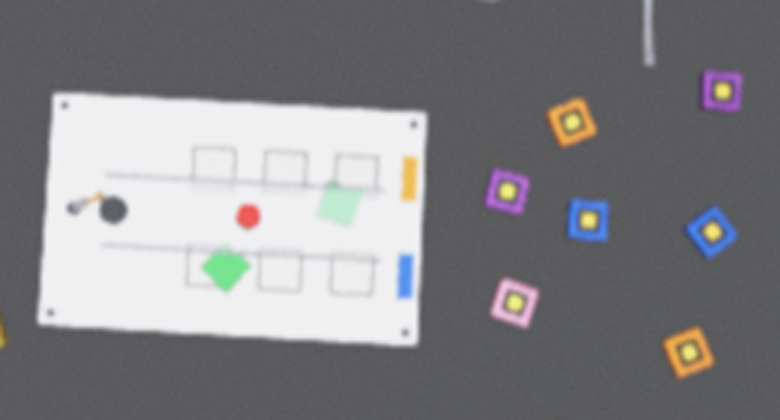

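```bash
cat > plate.py <<'E'
from h import *
for n in('top','scene'):
    c=snap(n)
    hsv=cv2.cvtColor(c['color'],cv2.COLOR_BGR2HSV)
    m=(c['color'].min(2)>135).astype('uint8'); m=cv2.morphologyEx(m,cv2.MORPH_CLOSE,np.ones((9,9)))
    for k in cv2.findContours(m,0,cv2.CHAIN_APPROX_NONE)[0]:
        a=cv2.contourArea(k)
        if a<5000: continue
        M=cv2.moments(k);uv=np.array([M['m10'],M['m01']])/M['m00']
        w0=cast(c,uv,.008)[0]
        if not(.4<w0[0]<.65 and -.1<w0[1]<.2): continue
        w=cast(c,k.reshape(-1,2),.008)
        r=cv2.minAreaRect((w*1000).astype(np.float32));print(n,r,a,w0)
        # line fits per side
        ctr=np.array(r[0])/1000; ang=np.deg2rad(r[2]); 
        th=(ang+np.pi/4)%(np.pi/2)-np.pi/4
        for _ in range(3):
            ex=np.array([np.cos(th),np.sin(th)]);ey=np.array([-ex[1],ex[0]])
            q=np.c_[(w-ctr)@ex,(w-ctr)@ey]
            off=[];ths=[]
            for ax,h,L in((0,.1,.1625),(1,.1625,.1)):
                for s in(-1,1):
                    sel=(abs(q[:,ax]-s*h)<.008)&(abs(q[:,1-ax])<L-.015)
                    p=np.polyfit(q[sel,1-ax],q[sel,ax],1);off.append(p[1]);ths.append((-p[0] if ax==0 else p[0])*1.)
            ctr=ctr+ex*(off[0]+off[1])/2+ey*(off[2]+off[3])/2; th+=np.mean(ths)
        print('ctr',ctr.round(4),'yaw',np.rad2deg(th).round(2),'size',off[1]-off[0],off[3]-off[2],np.rad2deg(ths).round(2))
        ex=np.array([np.cos(th),np.sin(th)]);ey=np.array([-ex[1],ex[0]])
        T=ctr-ey*.0425
        print('plate_top',T.round(4),'pivot',(T+.145*ey).round(4))
        for x in(.042,-.042):
            for y in(-.062,0,.062): print(x,y,(T+x*ex+y*ey).round(4))
E
python3 plate.py
```

```text
top ((513.4967041015625, 62.316978454589844), (329.0809020996094, 204.22988891601562), 88.43565368652344) 9772.0 [0.51228657 0.06194345]
ctr [0.5135 0.0623] yaw -1.56 size 0.20163553108035087 0.32640201000849406 [-0.02 -0.04  0.08 -0.01]
plate_top [0.5123 0.0199] pivot [0.5163 0.1648]
0.042 -0.062 [ 0.5526 -0.0433]
0.042 0 [0.5543 0.0187]
0.042 0.062 [0.556  0.0807]
-0.042 -0.062 [ 0.4686 -0.041 ]
-0.042 0 [0.4703 0.021 ]
-0.042 0.062 [0.472 0.083]
scene ((512.9144897460938, 65.39385986328125), (331.2080383300781, 212.23867797851562), 88.55460357666016) 8784.0 [0.52113235 0.0594958 ]
ctr [0.5128 0.0655] yaw -1.59 size 0.20806645187754763 0.3291502812161693 [ 0.15  0.02  0.01 -0.18]
plate_top [0.5116 0.023 ] pivot [0.5156 0.168 ]
0.042 -0.062 [ 0.5519 -0.0401]
0.042 0 [0.5536 0.0219]
0.042 0.062 [0.5553 0.0839]
-0.042 -0.062 [ 0.4679 -0.0378]
-0.042 0 [0.4696 0.0242]
-0.042 0.062 [0.4713 0.0862]
```

```bash
cat > go.py <<'E'
import sys,numpy as np
from rig import robot
# usage: go.py x y z jaw_deg  (jaw axis mod 180, nearest)
s=robot.state();p=np.array(s['position']);R=np.array(s['eef_rot'])
jaw=np.degrees(np.arctan2(R[1,1],R[0,1]))
from scipy.spatial.transform import Rotation as Ro
print('t %.2f pos %s jaw %.2f open %.4f F %s j6 %.0f j1 %.0f'%(s['time'],p.round(4),jaw,s['opening'],np.round(s['ft_force'],1),s['joint_positions'][5],s['joint_positions'][0]))
if len(sys.argv)>1:
    x,y,z,j=map(float,sys.argv[1:5]); d=(j-jaw+90)%180-90
    Rt=np.array([[np.sin(np.radians(jaw+d))*-1,np.cos(np.radians(jaw+d)),0],[np.cos(np.radians(jaw+d)),np.sin(np.radians(jaw+d)),0],[0,0,-1]]).astype(float)
    if Rt[:,0]@np.cross(Rt[:,1],Rt[:,2])<0: Rt[:,0]*=-1
    print('shift units',((np.array([x,y,z])-p)/.15).round(3),'turn units',(Ro.from_matrix(Rt@R.T).as_rotvec(degrees=True)/45).round(3))
E
python3 go.py .5131 .0499 .30 -1.56
python3 -m crank '[0.415,0.855,0,0,0,0.31,0, 0.415,0.855,0,0,0,0.31,0, 0.415,0.855,0,0,0,0.31,0, 0.415,0.855,0,0,0,0.31,0, 0.415,0.855,0,0,0,0.31,0]'
python3 -m crank '[0.415,0.855,0,0,0,0.31,0, 0.415,0.855,0,0,0,0.31,0, 0.415,0.855,0,0,0,0.31,0, 0.415,0.855,0,0,0,0.31,0, 0.415,0.855,0,0,0,0.31,0]'
python3 go.py .5131 .0499 .30 -1.56
```

```text
t 0.30 pos [ 0.2018 -0.5914  0.4043] jaw -71.16 open 0.0873 F [ 0.3  0.6 -0.1] j6 -7 j1 -78
shift units [ 2.075  4.276 -0.696] turn units [-1.000e-03 -1.000e-03  1.547e+00]
time: 0.72
position: [0.2657, -0.4601, 0.4047]
eef_rot: [[0.839, 0.544, 0.001], [0.544, -0.839, 0.001], [0.001, -0.001, -1.0]]
ft_force: [0.2, -1.8, 0.7]
opening: 0.0872
time: 1.13
position: [0.3275, -0.3327, 0.405]
eef_rot: [[0.683, 0.731, 0.001], [0.731, -0.683, 0.0], [0.001, 0.0, -1.0]]
ft_force: [0.2, 0.1, -0.2]
opening: 0.0874
t 1.13 pos [ 0.3275 -0.3327  0.405 ] jaw -43.07 open 0.0874 F [ 0.2  0.1 -0.2] j6 -12 j1 -55
shift units [ 1.238  2.551 -0.7  ] turn units [-0.001  0.001  0.922]
```

```bash
python3 -m crank '[0.41,0.85,0,0,0,0.31,0, 0.41,0.85,0,0,0,0.31,0, 0.41,0.85,0,0,0,0.31,0, 0.41,0.85,0,0,0,0.31,0, 0.41,0.85,0,0,0,0.31,0]' >/dev/null
python3 -m crank '[0.41,0.85,0,0,0,0.31,0, 0.41,0.85,0,0,0,0.31,0, 0.41,0.85,0,0,0,0.31,0, 0.41,0.85,0,0,0,0.31,0, 0.41,0.85,0,0,0,0.31,0]' >/dev/null
python3 -m crank '[0.41,0.85,-0.7,0,0,0.31,0, 0.41,0.85,-0.7,0,0,0.31,0, 0.41,0.85,-0.7,0,0,0.31,0, 0.41,0.85,-0.7,0,0,0.31,0, 0.41,0.85,-0.7,0,0,0.31,0, 0.41,0.85,-0.7,0,0,0.31,0, 0.41,0.85,-0.7,0,0,0.31,0]' >/dev/null
python3 go.py .5131 .0499 .217 -1.56
```

```text
t 2.55 pos [0.5112 0.0458 0.2996] jaw -1.42 open 0.0869 F [0.2 0.4 0.3] j6 -2 j1 -4
shift units [ 0.013  0.027 -0.551] turn units [ 0.001 -0.001 -0.003]
```

```bash
python3 -m crank '[0.013,0.027,-0.3,0,0,0,0, 0.013,0.027,-0.3,0,0,0,0, 0.013,0.027,-0.55,0,0,0,0, 0.013,0.027,-0.55,0,0,0,0, 0.013,0.027,-0.55,0,0,0,0]' |sed -n 1,2p
python3 -m crank '[0,0,0,0,0,0,1, 0,0,0,0,0,0,1, 0,0,0,0,0,0,1, 0,0,0,0,0,0,1, 0,0,0,0,0,0,1, 0,0,0,0,0,0,1, 0,0,0,0,0,0,1, 0,0,0,0,0,0,1]'
python3 go.py .5131 .0499 .217 -1.56
python3 - <<'E'
import numpy as np
p=np.array([.5163,.1648]);
for a in np.arange(0,1.75,.2):
    t=a-np.deg2rad(1.56); d=.115*np.array([np.sin(t),-np.cos(t)]); 
    if a==0: d0=d
    print(a.round(2),((d-d0)/.15).round(3),'turn',(np.degrees(a)/45).round(3))
E
```

```text
time: 2.97
position: [0.5122, 0.05, 0.2174]
time: 3.63
position: [0.5127, 0.0516, 0.2173]
eef_rot: [[0.024, 1.0, -0.0], [1.0, -0.024, 0.0], [0.0, -0.0, -1.0]]
ft_force: [-0.1, 1.1, -0.2]
opening: 0.0413
t 3.63 pos [0.5127 0.0516 0.2173] jaw -1.40 open 0.0413 F [-0.1  1.1 -0.2] j6 -2 j1 -3
shift units [ 0.003 -0.012 -0.002] turn units [-0.    -0.    -0.004]
0.0 [0. 0.] turn 0.0
0.2 [0.153 0.011] turn 0.255
0.4 [0.3   0.052] turn 0.509
0.6 [0.436 0.122] turn 0.764
0.8 [0.556 0.217] turn 1.019
1.0 [0.654 0.335] turn 1.273
1.2 [0.728 0.469] turn 1.528
1.4 [0.773 0.616] turn 1.783
1.6 [0.788 0.768] turn 2.037
```

```bash
python3 -m crank '[0,0,0,0,0,0,1, 0,0,0,0,0,0,1, 0,0,0,0,0,0,1, 0,0,0,0,0,0,1, 0,0,0,0,0,0,1, 0,0,0,0,0,0,1]' | sed -n '1,2p;5,6p'
python3 -m crank '[0.077,0.003,0,0,0,0.127,1, 0.153,0.011,0,0,0,0.255,1, 0.227,0.03,0,0,0,0.38,1, 0.3,0.052,0,0,0,0.51,1, 0.37,0.085,0,0,0,0.64,1, 0.436,0.122,0,0,0,0.764,1, 0.5,0.165,0,0,0,0.89,1, 0.54,0.202,0,0,0,0.98,1]'
```

```text
time: 4.13
position: [0.5128, 0.0516, 0.2172]
opening: 0.0211
time: 4.8
position: [0.5941, 0.0822, 0.2171]
eef_rot: [[-0.682, 0.732, -0.001], [0.732, 0.682, 0.0], [0.001, -0.001, -1.0]]
ft_force: [-2.3, -1.4, 1.5]
opening: 0.0213
```

```bash
python3 -m crank '[0.07,0.075,0,0,0,0.16,1, 0.114,0.133,0,0,0,0.29,1, 0.155,0.2,0,0,0,0.42,1, 0.188,0.267,0,0,0,0.55,1, 0.214,0.34,0,0,0,0.68,1, 0.233,0.414,0,0,0,0.8,1, 0.245,0.49,0,0,0,0.93,1, 0.248,0.566,0,0,0,1,1]'
python3 -m crank '[0,0.02,0,0,0,0,1,0,0.02,0,0,0,0,1]'
python3 - <<'E'
from h import *
c=snap('top');cv2.imwrite('pics/open.png',cv2.resize(c['color'][180:360,180:500],None,fx=2.4,fy=2.4))
E
```

```text
time: 5.47
position: [0.6309, 0.167, 0.2172]
eef_rot: [[-0.999, 0.034, -0.001], [0.034, 0.999, -0.001], [0.001, -0.001, -1.0]]
ft_force: [-1.0, -9.3, 2.3]
opening: 0.0211
time: 5.63
position: [0.6311, 0.1677, 0.2171]
eef_rot: [[-0.999, 0.039, -0.001], [0.039, 0.999, -0.006], [0.001, -0.006, -1.0]]
ft_force: [-0.2, -11.7, 2.9]
opening: 0.0214
```

View pics/open.png

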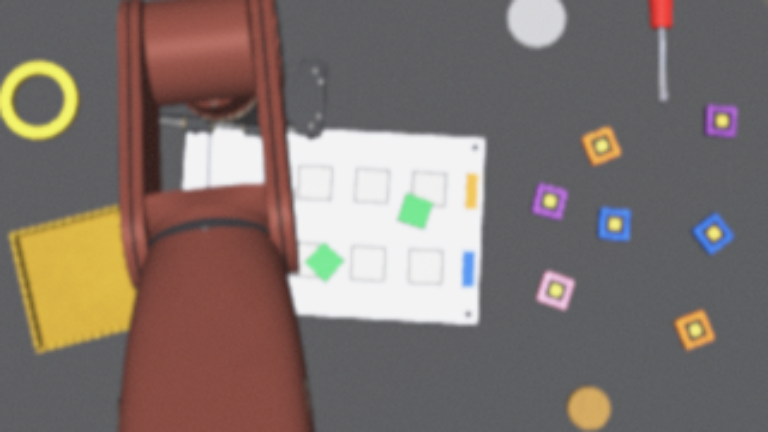

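The bar is open: the plate lies uncovered, with the dummies at (324,262) and (415,211) in the zoomed picture. Next I release the knob, lift, and measure the dummies.

```bash
python3 -m crank '[0,-0.02,0,0,0,0,0,0,-0.02,0,0,0,0,0,0,-0.02,0,0,0,0,0,0,-0.02,0,0,0,0,0,0,-0.02,0,0,0,0,0]' | sed -n '1,2p;5,6p'
python3 -m crank '[0,0,0.9,0,0,0,0,0,0,0.9,0,0,0,0,0,0,0.9,0,0,0,0,0,0,0.9,0,0,0,0,0,0,0.9,0,0,0,0]' | sed -n '1,2p;5,6p'
python3 - <<'E'
from h import *
c=snap('top')
for b in blobs(c,'green',.022): print(*b)
for b in blobs(c,'red',.067): print(*b)
c=snap('scene');cv2.imwrite('pics/s1.png',c['color'])
for b in blobs(c,'green',.022): print(*b)
E
python3 go.py .469 .068 .3 46.5
```

```text
time: 6.1
position: [0.6309, 0.1671, 0.2172]
opening: 0.0469
time: 6.52
position: [0.6325, 0.1673, 0.3586]
opening: 0.0795
[314.7 288.7] [0.4707 0.0679] 139.0 [30.7 32.5] 46.5
[352.6 267.4] [ 0.5281 -0.028 ] 140.0 [31.5 31.7] 71.0
[454.7 175.7] [ 0.7648 -0.2786] 249.0 [22.8 77.8] 89.9
[274.  248.7] [ 0.531 -0.026] 148.5 [31.8 37. ] 70.3
[307.  222.9] [0.4739 0.0697] 137.5 [33.5 37.5] 48.8
t 6.62 pos [0.6308 0.167  0.3523] jaw 87.71 open 0.0842 F [-0.7 -0.2 -0.2] j6 -80 j1 8
shift units [-1.079 -0.66  -0.349] turn units [ 0.     0.001 -0.916]
```

View pics/s1.png

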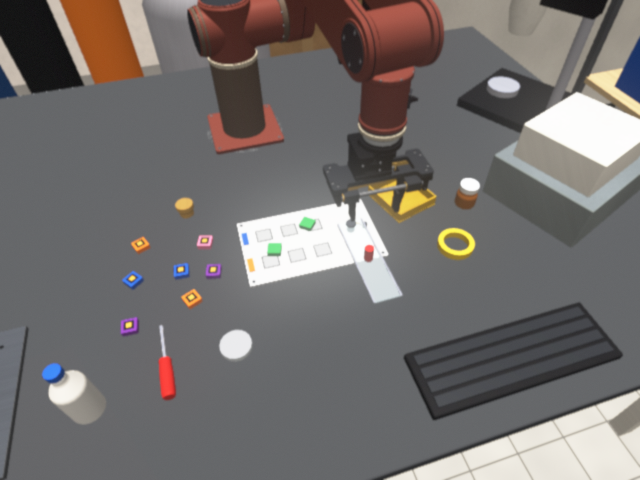

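```bash
python3 -m crank '[-1,-0.62,0,0,0,-0.915,0,-1,-0.62,0,0,0,-0.915,0,-1,-0.62,0,0,0,-0.915,0,-1,-0.62,-0.35,0,0,-0.915,0,-1,-0.62,-0.35,0,0,-0.915,0,-1,-0.62,-0.35,0,0,-0.915,0,-1,-0.62,-0.35,0,0,-0.915,0]' | sed -n '1,2p;5,6p'
python3 go.py .4707 .068 .193 46.5
```

```text
time: 7.2
position: [0.4779, 0.0733, 0.2953]
opening: 0.0871
t 7.20 pos [0.4779 0.0733 0.2953] jaw 46.26 open 0.0871 F [ 0.7 -0.2 -0.7] j6 -47 j1 -1
shift units [-0.048 -0.035 -0.682] turn units [-0.    -0.011  0.005]
```

```bash
python3 -m crank '[-0.048,-0.035,-0.3,0,0,0,0,-0.048,-0.035,-0.5,0,0,0,0,-0.048,-0.035,-0.68,0,0,0,0,-0.048,-0.035,-0.68,0,0,0,0,-0.048,-0.035,-0.68,0,0,0,0]' | sed -n '1,2p;5,6p'
python3 go.py .4707 .068 .193 46.5
python3 -m crank '[0,0,0,0,0,0,1,0,0,0,0,0,0,1,0,0,0,0,0,0,1,0,0,0,0,0,0,1,0,0,0,0,0,0,1,0,0,0,0,0,0,1,0,0,0,0,0,0,1,0,0,0,0,0,0,1]' | sed -n '1,2p;5,6p'
python3 -m crank '[0,0,0,0,0,0,1,0,0,0,0,0,0,1,0,0,0,0,0,0,1,0,0,0,0,0,0,1]' | sed -n '1,2p;5,6p'
python3 go.py .4452 .328 .27 16
```

```text
time: 7.62
position: [0.4735, 0.0687, 0.1966]
opening: 0.0868
t 7.62 pos [0.4735 0.0687 0.1966] jaw 46.65 open 0.0868 F [0.9 0.  0.4] j6 -48 j1 -1
shift units [-0.018 -0.005 -0.024] turn units [-0.    -0.005 -0.003]
time: 8.28
position: [0.4738, 0.0685, 0.1979]
opening: 0.0418
time: 8.62
position: [0.4737, 0.0685, 0.1977]
opening: 0.0314
t 8.62 pos [0.4737 0.0685 0.1977] jaw 46.51 open 0.0314 F [-0.5 -0.7  0.8] j6 -48 j1 -1
shift units [-0.19   1.73   0.482] turn units [-0.    -0.    -0.678]
```

```bash
python3 -m crank '[0,0,0.3,0,0,0,1,0,0,0.7,0,0,0,1,0,0.2,0.7,0,0,-0.2,1,-0.07,0.8,0.7,0,0,-0.68,1,-0.07,0.8,0.7,0,0,-0.68,1,-0.07,0.8,0.7,0,0,-0.68,1,-0.07,0.8,0.7,0,0,-0.68,1,-0.07,0.8,0.7,0,0,-0.68,1]' | sed -n '1,2p;5,6p'
python3 -m crank '[-0.07,0.75,0,0,0,0,1,-0.07,0.75,0,0,0,0,1,-0.07,0.75,0,0,0,0,1,-0.07,0.75,0,0,0,0,1,-0.07,0.75,0,0,0,0,1,-0.07,0.75,0,0,0,0,1]' | sed -n '1,2p;5,6p'
python3 go.py .453 .301 .203 16
```

```text
time: 9.28
position: [0.4629, 0.1897, 0.3026]
opening: 0.0316
time: 9.78
position: [0.4528, 0.3003, 0.3022]
opening: 0.0314
t 9.78 pos [0.4528 0.3003 0.3022] jaw 16.00 open 0.0314 F [-1.3  0.6  0. ] j6 9 j1 25
shift units [ 0.002  0.005 -0.662] turn units [ 0.001 -0.001  0.   ]
```

```bash
python3 -m crank '[0,0.005,-0.3,0,0,0,1,0,0.005,-0.5,0,0,0,1,0,0.005,-0.66,0,0,0,1,0,0.005,-0.66,0,0,0,1,0,0.005,-0.66,0,0,0,0.35,0,0.005,-0.66,0,0,0,0.35,0,0.005,-0.66,0,0,0,0.35,0,0.005,-0.66,0,0,0,0.35]' | sed -n '1,2p;5,6p'
python3 -m crank '[0,0,0,0,0,0,0.35,0,0,0.8,0,0,0,0.35,0,0,0.8,0,0,0,0.35,0,0,0.8,0,0,0,0.35,0,0,0.8,0,0,0,0]' | sed -n '1,2p;5,6p'
python3 go.py .5285 -.0275 .33 71
```

```text
time: 10.45
position: [0.454, 0.302, 0.2061]
opening: 0.0504
time: 10.87
position: [0.4554, 0.3032, 0.3336]
opening: 0.0584
t 10.87 pos [0.4554 0.3032 0.3336] jaw 15.94 open 0.0584 F [1.4 0.8 1.8] j6 9 j1 25
shift units [ 0.487 -2.205 -0.024] turn units [-0.016  0.012  1.224]
```

```bash
python3 -m crank '[0.16,-0.74,0,0,0,-0.26,0,0.16,-0.74,0,0,0,-0.26,0,0.16,-0.74,0,0,0,-0.26,0,0.16,-0.74,0,0,0,-0.26,0]' | sed -n '1,2p;5,6p'
python3 -m crank '[0.16,-0.74,0,0,0,-0.26,0,0.16,-0.74,0,0,0,-0.26,0,0.16,-0.74,0,0,0,-0.26,0,0.16,-0.74,0,0,0,-0.26,0]' | sed -n '1,2p;5,6p'
python3 -m crank '[0.16,-0.72,-0.3,0,0,-0.26,0,0.16,-0.72,-0.3,0,0,-0.26,0,0.16,-0.72,-0.3,0,0,-0.26,0,0.16,-0.72,-0.3,0,0,-0.26,0,0.16,-0.72,-0.3,0,0,-0.26,0,0.16,-0.72,-0.3,0,0,-0.26,0]' | sed -n '1,2p;5,6p'
python3 go.py .5285 -.0275 .193 -19
python3 - <<'E'
from h import *
c=snap('top')
for col in('green','blue','orange'):
  for b in blobs(c,col,.014): print(col,*b)
cv2.imwrite('pics/t2.png',c['color'])
E
```

```text
time: 11.2
position: [0.4777, 0.1869, 0.3246]
opening: 0.0817
time: 11.53
position: [0.5019, 0.076, 0.3246]
opening: 0.0868
time: 12.03
position: [0.5248, -0.0274, 0.279]
opening: 0.087
t 12.03 pos [ 0.5248 -0.0274  0.279 ] jaw -19.17 open 0.0870 F [ 0.4  0.4 -0.2] j6 8 j1 -12
shift units [ 0.024 -0.001 -0.574] turn units [-0.001  0.     0.004]
green [224.2 293.4] [0.4522 0.3008] 126.5 [29.8 30.5] 16.9
blue [374.5 291.9] [ 0.467  -0.0861] 34.5 [30.8  7.7] 0.8
blue [476.5 277. ] [ 0.5127 -0.348 ] 165.5 [34.4 34.6] 37.7
blue [435.5 272.9] [ 0.5202 -0.2426] 164.5 [35.6 33.5] 0.0
blue [529.2 160.5] [ 0.8239 -0.4894] 105.5 [29.8 32.1] 1.5
orange [468.7 316.9] [ 0.4104 -0.3274] 150.0 [31.6 32.7] 23.0
orange [429.8 240.5] [ 0.604  -0.2276] 135.5 [31.3 32. ] 23.5
```

View pics/t2.png

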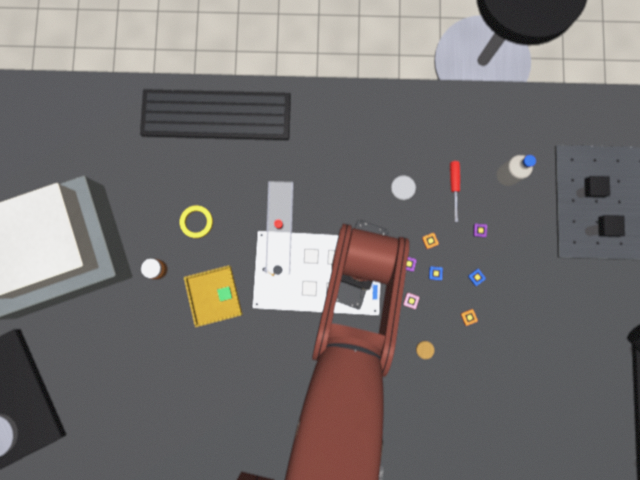

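The first dummy lies in the bin at (224,293) and the bar is fully open, with its knob at (278,224). Next is the second dummy.

```bash
python3 -m crank '[0.02,0,-0.3,0,0,0,0,0.02,0,-0.5,0,0,0,0,0.02,0,-0.575,0,0,0,0,0.02,0,-0.575,0,0,0,1,0.02,0,-0.575,0,0,0,1,0.02,0,-0.575,0,0,0,1,0.02,0,-0.575,0,0,0,1,0.02,0,-0.575,0,0,0,1]' | sed -n '1,2p;5,6p'
python3 -m crank '[0,0,0,0,0,0,1,0,0,0,0,0,0,1,0,0,0,0,0,0,1,0,0,0,0,0,0,1,0,0,0,0,0,0,1,0,0,0,0,0,0,1,0,0,0,0,0,0,1,0,0,0,0,0,0,1]' | sed -n '1,2p;5,6p'
python3 go.py .4375 .355 .3 16
```

```text
time: 12.75
position: [0.528, -0.0278, 0.1932]
opening: 0.0619
time: 13.42
position: [0.5277, -0.0283, 0.1925]
opening: 0.0314
t 13.42 pos [ 0.5277 -0.0283  0.1925] jaw -19.19 open 0.0314 F [-0.6  0.1  0.7] j6 8 j1 -12
shift units [-0.602  2.556  0.717] turn units [ 0.    -0.     0.782]
```

```bash
python3 -m crank '[0,0,0.4,0,0,0,1,-0.1,0.2,0.75,0,0,0.1,1,-0.2,0.85,0.75,0,0,0.26,1,-0.2,0.85,0.75,0,0,0.26,1,-0.2,0.85,0.75,0,0,0.26,1,-0.2,0.85,0.75,0,0,0.26,1]' | sed -n '1,2p;5,6p'
python3 -m crank '[-0.2,0.85,0,0,0,0.26,1,-0.2,0.85,0,0,0,0.26,1,-0.2,0.85,0,0,0,0.26,1,-0.2,0.85,0,0,0,0.26,1,-0.2,0.85,0,0,0,0.26,1]' | sed -n '1,2p;5,6p'
python3 -m crank '[-0.2,0.85,0,0,0,0.26,1,-0.2,0.85,0,0,0,0.26,1,-0.2,0.85,0,0,0,0.26,1,-0.2,0.85,0,0,0,0.26,1,-0.2,0.85,0,0,0,0.26,1,-0.2,0.85,0,0,0,0.26,1]' | sed -n '1,2p;5,6p'
python3 go.py .4375 .355 .203 16
```

```text
time: 13.92
position: [0.4972, 0.1038, 0.3074]
opening: 0.0319
time: 14.33
position: [0.4669, 0.2286, 0.3046]
opening: 0.0316
time: 14.83
position: [0.4383, 0.3531, 0.3045]
opening: 0.0315
t 14.83 pos [0.4383 0.3531 0.3045] jaw 15.91 open 0.0315 F [ 0.2 -0.5 -0.7] j6 15 j1 31
shift units [-0.005  0.013 -0.676] turn units [ 0.002 -0.001  0.002]
```

```bash
python3 -m crank '[0,0.005,-0.3,0,0,0,1,0,0.005,-0.5,0,0,0,1,0,0.005,-0.67,0,0,0,1,0,0.005,-0.67,0,0,0,1,0,0.005,-0.67,0,0,0,0.35,0,0.005,-0.67,0,0,0,0.35,0,0.005,-0.67,0,0,0,0.35,0,0.005,-0.67,0,0,0,0.35]' | sed -n '1,2p;5,6p'
python3 -m crank '[0,0,0,0,0,0,0.35,0,0,0.7,0,0,0,0.35,0,0,0.7,0,0,0,0.35,0.1,-0.3,0.7,0,0,0,0.35,0.3,-0.98,0.7,0,0,0,0,0.3,-0.98,0.7,0,0,0,0,0.3,-0.98,0.7,0,0,0,0,0.3,-0.98,0.7,0,0,0,0]' | sed -n '1,2p;5,6p'
python3 -m crank '[0.2,-0.98,0,0,0,0,0,0.2,-0.98,0,0,0,0,0,0.2,-0.98,0,0,0,0,0,0.2,-0.98,0,0,0,0,0,0.2,-0.98,0,0,0,0,0]' | sed -n '1,2p;5,6p'
python3 - <<'E'
from h import *
for n in('top','scene'):
  c=snap(n)
  for col in('green','blue','orange'):
    for b in blobs(c,col,.014):print(n,col,*b)
cv2.imwrite('pics/s3.png',c['color'])
E
python3 go.py .5202 -.2426 .3 90
```

```text
time: 15.5
position: [0.439, 0.3552, 0.207]
opening: 0.0504
time: 16.17
position: [0.4844, 0.2037, 0.3111]
opening: 0.0758
time: 16.58
position: [0.5137, 0.0575, 0.3105]
opening: 0.0868
top green [204.  298.4] [0.4379 0.3523] 127.5 [29.3 30.6] 15.6
top green [224.2 293.4] [0.4521 0.3008] 125.5 [29.3 30.6] 15.6
top blue [374.6 292.2] [ 0.4663 -0.0864] 32.0 [30.8  7.7] 0.8
top blue [476.5 277. ] [ 0.5127 -0.348 ] 166.0 [34.  35.2] 45.5
top blue [435.4 272.7] [ 0.5208 -0.2424] 158.5 [33.7 33.5] 0.2
top blue [529.2 160.5] [ 0.824  -0.4892] 106.5 [29.8 32.1] 1.5
top orange [468.6 316.8] [ 0.4105 -0.3272] 149.0 [31.1 32.9] 23.0
top orange [429.8 240.6] [ 0.6038 -0.2277] 134.0 [30.8 31.7] 23.3
scene green [392.2 198.9] [0.4506 0.3051] 90.0 [33.7 29.5] 17.0
scene green [408.  191.7] [0.4377 0.3552] 102.5 [34.3 34.8] 17.0
scene blue [ 52.6 372.6] [ 0.6997 -0.4961] 300.0 [42.3 33.6] 43.5
scene blue [132.4 279.3] [ 0.5155 -0.3453] 209.5 [40.6 34.7] 37.7
scene blue [180.8 270.3] [ 0.5224 -0.2402] 190.5 [33.4 40.5] 87.1
scene blue [244.9 238.7] [ 0.4715 -0.0844] 29.0 [ 8.6 31.8] 89.3
scene blue [ 5.2 86.6] [-0.5004 -0.7495] 229.0 [239.2  45.5] 18.4
scene blue [631.3  74.8] [0.1185 1.3492] 728.0 [ 67.5 495.4] 47.8
scene orange [191.3 298.4] [ 0.6074 -0.226 ] 204.0 [37.9 32.6] 25.6
scene orange [250.7 264.8] [ 0.555  -0.0867] 21.5 [ 5.9 28.8] 89.4
scene orange [140.2 244.5] [ 0.4134 -0.3249] 161.5 [41.  32.9] 21.9
scene orange [466.7 196.1] [0.5003 0.4923] 86.5 [44.3 24.5] 55.4
scene orange [103.1  38.9] [-0.7887 -0.4272] 4279.0 [909.8 231.9] 11.6
t 16.68 pos [0.513  0.0607 0.3101] jaw 15.79 open 0.0868 F [-0.3  1.1  0.5] j6 -18 j1 -2
shift units [ 0.048 -2.022 -0.067] turn units [-1.000e-03  0.000e+00  1.649e+00]
```

View pics/s3.png

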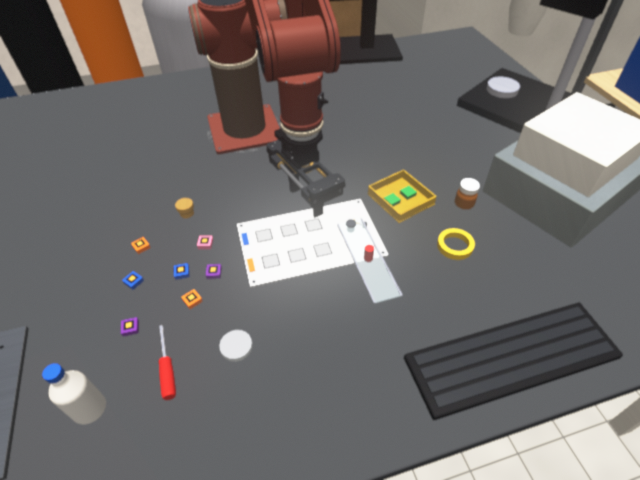

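Both dummies are in the bin, at (392,199) and (408,192) in the scene view. Next I get better block angles.

```bash
cat > ang.py <<'E'
from h import *
import sys
def refine(c,col,z,xmin=.3,xmax=.75,ymin=-.5,ymax=.2):
    out=[]
    S=8
    hsv=cv2.cvtColor(cv2.resize(c['color'],None,fx=S,fy=S,interpolation=cv2.INTER_CUBIC),cv2.COLOR_BGR2HSV)
    lo,hi=HS[col]; lo=(lo[0],110,100); m=cv2.inRange(hsv,lo,hi)
    for k in cv2.findContours(m,cv2.RETR_EXTERNAL,cv2.CHAIN_APPROX_NONE)[0]:
        if cv2.contourArea(k)<90*S*S: continue
        uv=(k.reshape(-1,2)+.5)/S-.5
        w=cast(c,uv,z); r=cv2.minAreaRect((w*1000).astype(np.float32))
        if xmin<r[0][0]/1000<xmax and ymin<r[0][1]/1000<ymax:
            out.append((np.round(np.array(r[0])/1000,4),np.round(r[1],1),round(r[2],1)))
    return out
if __name__=='__main__':
    z=float(sys.argv[1]) if len(sys.argv)>1 else .014
    for n in sys.argv[2:] or ['top']:
        c=snap(n)
        for col in('blue','orange'):
            for o in refine(c,col,z): print(n,col,*o)
E
python3 ang.py .014 top scene
```

```text
top blue [ 0.5129 -0.3483] [35.8 36.3] 38.1
top blue [ 0.5201 -0.2424] [35.7 35.8] 86.5
top orange [ 0.3251 -0.2158] [43.1 44.3] 0.3
top orange [ 0.4103 -0.3278] [36.1 36.4] 22.7
top orange [ 0.6043 -0.2282] [35.8 36.5] 23.6
scene blue [ 0.6995 -0.4966] [45.5 34.4] 29.8
scene blue [ 0.5154 -0.3451] [43.  35.7] 37.2
scene blue [ 0.5225 -0.2403] [34.5 42.2] 85.5
scene orange [ 0.6069 -0.2255] [42.6 35.3] 23.5
scene orange [ 0.4137 -0.3247] [46.6 35.7] 22.0
scene orange [ 0.3154 -0.2123] [75.8 44. ] 1.0
```

```bash
python3 -m crank '[0.02,-0.9,0,0,0,-0.2,0.3,0.02,-0.9,0,0,0,-0.2,0.3,0.02,-0.9,0,0,0,-0.2,0.3,0.02,-0.9,0,0,0,-0.2,0.3]' | sed -n '1,2p;5,6p'
python3 -m crank '[0.01,-0.9,-0.1,0,0,-0.2,0.3,0.01,-0.9,-0.1,0,0,-0.2,0.3,0.01,-0.9,-0.1,0,0,-0.2,0.3,0.01,-0.9,-0.1,0,0,-0.2,0.3]' | sed -n '1,2p;5,6p'
python3 -m crank '[0.01,-0.22,-0.3,0,0,-0.03,0.3,0.01,-0.22,-0.3,0,0,-0.03,0.3,0.01,-0.22,-0.3,0,0,-0.03,0.3,0.01,-0.22,-0.3,0,0,-0.03,0.3]' | sed -n '1,2p;5,6p'
python3 go.py .5203 -.2422 .186 -3.5
```

```text
time: 17.12
position: [0.516, -0.0766, 0.31]
opening: 0.0679
time: 17.45
position: [0.5175, -0.2119, 0.2943]
opening: 0.0611
time: 17.78
position: [0.5187, -0.2403, 0.2485]
opening: 0.0604
t 17.78 pos [ 0.5187 -0.2403  0.2485] jaw -3.37 open 0.0604 F [ 0.9  0.3 -0.4] j6 -29 j1 -33
shift units [ 0.011 -0.012 -0.417] turn units [-0.003 -0.003 -0.003]
```

```bash
python3 -m crank '[0.008,-0.008,-0.25,0,0,0,0.3,0.008,-0.008,-0.42,0,0,0,0.3,0.008,-0.008,-0.42,0,0,0,0.3,0.008,-0.008,-0.42,0,0,0,0.3]' | sed -n '1,2p;5,6p'
python3 go.py .5203 -.2422 .186 -3.5
python3 -m crank '[0,0,0,0,0,0,1,0,0,0,0,0,0,1,0,0,0,0,0,0,1,0,0,0,0,0,0,1,0,0,0,0,0,0,1,0,0,0,0,0,0,1,0,0,0,0,0,0,1,0,0,0,0,0,0,1]' | sed -n '1,2p;5,6p'
python3 go.py .4686 -.041 .3 -1.56
```

```text
time: 18.12
position: [0.5203, -0.2416, 0.187]
opening: 0.0609
t 18.12 pos [ 0.5203 -0.2416  0.187 ] jaw -3.32 open 0.0609 F [0.6 0.3 0.6] j6 -29 j1 -33
shift units [-0.    -0.004 -0.007] turn units [-0.001 -0.001 -0.004]
time: 18.78
position: [0.5201, -0.2434, 0.1871]
opening: 0.0314
t 18.78 pos [ 0.5201 -0.2434  0.1871] jaw -3.45 open 0.0314 F [-1.7  0.9  6.2] j6 -30 j1 -33
shift units [-0.344  1.349  0.752] turn units [0.    0.001 0.042]
```

```bash
python3 -m crank '[0,0,0.35,0,0,0,1,0,0.1,0.55,0,0,0,1,-0.2,0.7,0.55,0,0,0.04,1,-0.2,0.7,0.55,0,0,0.04,1,-0.2,0.7,0.55,0,0,0.04,1,-0.2,0.7,0.55,0,0,0.04,1]' | sed -n '1,2p;5,6p'
python3 -m crank '[-0.144,0.64,-0.2,0,0,0,1,-0.144,0.64,-0.2,0,0,0,1,-0.144,0.64,-0.2,0,0,0,1,-0.144,0.64,-0.2,0,0,0,1,-0.144,0.64,-0.2,0,0,0,1,-0.144,0.64,-0.2,0,0,0,1]' | sed -n '1,2p;5,6p'
python3 go.py .4686 -.042 .196 -1.56
```

```text
time: 19.28
position: [0.4887, -0.1354, 0.2683]
opening: 0.0315
time: 19.78
position: [0.4692, -0.0432, 0.2393]
opening: 0.0319
t 19.78 pos [ 0.4692 -0.0432  0.2393] jaw -1.64 open 0.0319 F [-0.5 -0.1  0.2] j6 -13 j1 -15
shift units [-0.004  0.008 -0.289] turn units [0.001 0.001 0.002]
```

```bash
python3 -m crank '[-0.004,0.006,-0.15,0,0,0,1,-0.004,0.006,-0.29,0,0,0,1,-0.004,0.006,-0.29,0,0,0,1,-0.004,0.006,-0.29,0,0,0,1,-0.004,0.006,-0.29,0,0,0,1]' | sed -n '1,2p;5,6p'
python3 go.py .4686 -.042 .196 -1.56
python3 -m crank '[0,0,0,0,0,0,0.3,0,0,0,0,0,0,0.3,0,0,0,0,0,0,0.3,0,0,0,0,0,0,0.3,0,0,0,0,0,0,0.3,0,0,0.5,0,0,0,0.3,0,0,0.5,0,0,0,0.3,0,0,0.5,0,0,0,0.3]' | sed -n '1,2p;5,6p'
python3 go.py .5129 -.348 .3 -52
```

```text
time: 20.2
position: [0.4683, -0.0424, 0.196]
opening: 0.0315
t 20.20 pos [ 0.4683 -0.0424  0.196 ] jaw -1.71 open 0.0315 F [ 0.1 -0.1 -1.2] j6 -13 j1 -15
shift units [0.002 0.003 0.   ] turn units [0.    0.    0.003]
time: 20.87
position: [0.4705, -0.0419, 0.2768]
opening: 0.0607
t 20.87 pos [ 0.4705 -0.0419  0.2768] jaw -1.62 open 0.0607 F [2.1 0.1 0.4] j6 -13 j1 -15
shift units [ 0.282 -2.041  0.154] turn units [ 0.009  0.01  -1.12 ]
```

```bash
python3 -m crank '[0.1,-0.7,0.1,0,0,0.29,0.2,0.1,-0.7,0.1,0,0,0.29,0.2,0.1,-0.7,0.1,0,0,0.29,0.2,0.1,-0.7,0.1,0,0,0.29,0.2]' | sed -n '1,2p;5,6p'
python3 -m crank '[0.1,-0.7,0,0,0,0.29,0.2,0.1,-0.7,0,0,0,0.29,0.2,0.1,-0.7,0,0,0,0.29,0.2,0.1,-0.7,0,0,0,0.29,0.2]' | sed -n '1,2p;5,6p'
python3 -m crank '[0.08,-0.64,-0.2,0,0,0.3,0.2,0.08,-0.64,-0.2,0,0,0.3,0.2,0.08,-0.64,-0.2,0,0,0.3,0.2,0.08,-0.64,-0.2,0,0,0.3,0.2,0.08,-0.64,-0.2,0,0,0.3,0.2,0.08,-0.64,-0.2,0,0,0.3,0.2]' | sed -n '1,2p;5,6p'
python3 ang.py .014 top
python3 go.py .513 -.348 .186 38
```

```text
time: 21.2
position: [0.4839, -0.1507, 0.2874]
opening: 0.0693
time: 21.53
position: [0.4982, -0.2551, 0.2859]
opening: 0.0695
time: 22.03
position: [0.5098, -0.3459, 0.2552]
opening: 0.0695
top blue [ 0.4689 -0.0421] [30.3 30.8] 89.2
top orange [ 0.3251 -0.2156] [43.4 44.5] 3.5
top orange [ 0.6044 -0.2282] [35.7 36.6] 23.3
t 22.08 pos [ 0.5099 -0.3457  0.2555] jaw 37.99 open 0.0694 F [-0.3  0.1 -0.5] j6 -79 j1 -41
shift units [ 0.021 -0.015 -0.463] turn units [-0.001 -0.     0.   ]
```

```bash
python3 -m crank '[0.02,-0.015,-0.25,0,0,0,0.2,0.02,-0.015,-0.46,0,0,0,0.2,0.02,-0.015,-0.46,0,0,0,0.2,0.02,-0.015,-0.46,0,0,0,0.2,0.02,-0.015,-0.46,0,0,0,1,0.02,-0.015,-0.46,0,0,0,1,0.02,-0.015,-0.46,0,0,0,1,0.02,-0.015,-0.46,0,0,0,1]' | sed -n '1,2p;5,6p'
python3 -m crank '[0,0,0,0,0,0,1,0,0,0,0,0,0,1,0,0,0,0,0,0,1,0,0,0,0,0,0,1,0,0,0,0,0,0,1]' | sed -n '1,2p;5,6p'
python3 go.py .4703 .021 .3 -1.56
```

```text
time: 22.75
position: [0.513, -0.3494, 0.1873]
opening: 0.0508
time: 23.17
position: [0.5128, -0.3496, 0.1867]
opening: 0.0317
t 23.17 pos [ 0.5128 -0.3496  0.1867] jaw 37.96 open 0.0317 F [-0.6  0.2  1.3] j6 -80 j1 -42
shift units [-0.283  2.471  0.756] turn units [-0.     0.    -0.878]
```

```bash
python3 -m crank '[0,0,0.35,0,0,0,1,0,0.1,0.55,0,0,0,1,-0.1,0.83,0.55,0,0,-0.3,1,-0.1,0.83,0.55,0,0,-0.3,1,-0.1,0.83,0.55,0,0,-0.3,1,-0.1,0.83,0.55,0,0,-0.3,1]' | sed -n '1,2p;5,6p'
python3 -m crank '[-0.1,0.83,0,0,0,-0.3,1,-0.1,0.83,0,0,0,-0.3,1,-0.1,0.83,0,0,0,-0.3,1,-0.1,0.83,0,0,0,-0.3,1,-0.1,0.83,0,0,0,-0.3,1]' | sed -n '1,2p;5,6p'
python3 -m crank '[-0.083,0.805,-0.2,0,0,-0.278,1,-0.083,0.805,-0.2,0,0,-0.278,1,-0.083,0.805,-0.2,0,0,-0.278,1,-0.083,0.805,-0.2,0,0,-0.278,1,-0.083,0.805,-0.2,0,0,-0.278,1,-0.083,0.805,-0.2,0,0,-0.278,1]' | sed -n '1,2p;5,6p'
python3 go.py .4703 .0205 .196 -1.56
```

```text
time: 23.67
position: [0.4967, -0.2205, 0.2683]
opening: 0.0317
time: 24.08
position: [0.4826, -0.099, 0.2688]
opening: 0.0315
time: 24.58
position: [0.4711, 0.0192, 0.2392]
opening: 0.0317
t 24.58 pos [0.4711 0.0192 0.2392] jaw -1.49 open 0.0317 F [ 0.6 -0.6  0.2] j6 -6 j1 -7
shift units [-0.005  0.009 -0.288] turn units [ 0.001  0.001 -0.002]
```

```bash
python3 -m crank '[-0.004,0.006,-0.15,0,0,0,1,-0.004,0.006,-0.288,0,0,0,1,-0.004,0.006,-0.288,0,0,0,1,-0.004,0.006,-0.288,0,0,0,1,-0.004,0.006,-0.288,0,0,0,1]' | sed -n '1,2p;5,6p'
python3 go.py .4703 .0205 .196 -1.56
python3 -m crank '[0,0,0,0,0,0,0.3,0,0,0,0,0,0,0.3,0,0,0,0,0,0,0.3,0,0,0,0,0,0,0.3,0,0,0,0,0,0,0.3,0,0,0.6,0,0,0,0.3,0,0,0.6,0,0,0,0.3,0,0,0.6,0,0,0,0.3]' | sed -n '1,2p;5,6p'
python3 go.py .6043 -.228 .3 23.5
```

```text
time: 25.0
position: [0.4703, 0.0197, 0.1965]
opening: 0.0315
t 25.00 pos [0.4703 0.0197 0.1965] jaw -1.65 open 0.0315 F [ 0.3 -0.5 -0. ] j6 -6 j1 -7
shift units [-0.     0.006 -0.003] turn units [0.    0.    0.002]
time: 25.67
position: [0.4722, 0.021, 0.2922]
opening: 0.0603
t 25.67 pos [0.4722 0.021  0.2922] jaw -1.52 open 0.0603 F [ 2.1 -0.3  1. ] j6 -6 j1 -7
shift units [ 0.881 -1.66   0.052] turn units [-0.001  0.012  0.556]
```

```bash
python3 -m crank '[0.44,-0.83,0,0,0,0.28,0.2,0.44,-0.83,0,0,0,0.28,0.2,0.44,-0.83,0,0,0,0.28,0.2,0.44,-0.83,0,0,0,0.28,0.2,0.44,-0.83,0,0,0,0.28,0.2]' | sed -n '1,2p;5,6p'
python3 -m crank '[0.43,-0.83,-0.2,0,0,0.28,0.2,0.43,-0.83,-0.2,0,0,0.28,0.2,0.43,-0.83,-0.2,0,0,0.28,0.2,0.43,-0.83,-0.2,0,0,0.28,0.2,0.43,-0.83,-0.2,0,0,0.28,0.2,0.43,-0.83,-0.2,0,0,0.28,0.2]' | sed -n '1,2p;5,6p'
python3 go.py .6045 -.228 .186 23.5
```

```text
time: 26.08
position: [0.5374, -0.1069, 0.2865]
opening: 0.0693
time: 26.58
position: [0.6, -0.2278, 0.2549]
opening: 0.0697
t 26.58 pos [ 0.6    -0.2278  0.2549] jaw 23.59 open 0.0697 F [1.2 1.  0.5] j6 -51 j1 -28
shift units [ 0.03  -0.001 -0.459] turn units [-0.002 -0.002 -0.002]
```

Run:
```python
from h import *
c=snap('top');cv2.imwrite('pics/t4.png',c['color'])
c=snap('scene')
for b in blobs(c,'orange',.014)+blobs(c,'blue',.014):
    if .3<b[1][0]<.7 and -.4<b[1][1]<.2: print(*b)
```

```text
[191.2 298.6] [ 0.6078 -0.2261] 202.0 [39.1 32.4] 23.4
[250.7 264.7] [ 0.5547 -0.0865] 20.5 [ 5.5 28.8] 89.4
[137.4 246. ] [ 0.4163 -0.3315] 84.0 [41.1 17.5] 23.6
[244.8 238.8] [ 0.4716 -0.0844] 29.5 [ 9.1 31.8] 89.3
[262.5 232.4] [ 0.464  -0.0396] 94.0 [29.9 28.3] 87.7
[287.8 227.3] [0.4665 0.0229] 89.0 [29.8 28.1] 80.1
```

View pics/t4.png

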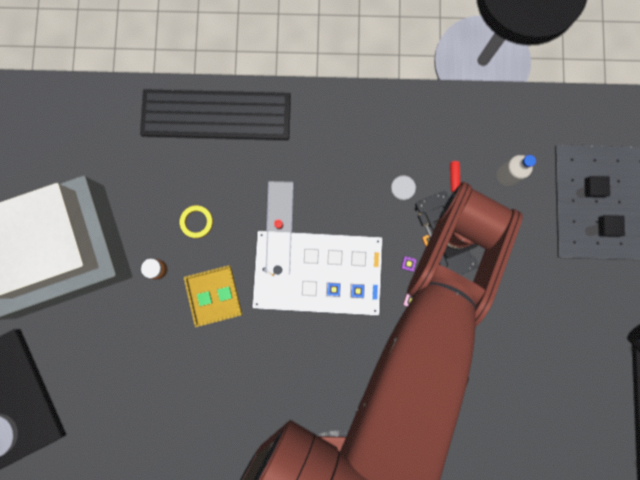

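The two blue blocks sit in fields 1 and 2, at (358,291) and (333,290). The arm is over the orange block, so I grasp it now.

```bash
python3 -m crank '[0.026,0,-0.25,0,0,0,0.2,0.026,0,-0.46,0,0,0,0.2,0.026,0,-0.46,0,0,0,0.2,0.026,0,-0.46,0,0,0,0.2,0.026,0,-0.46,0,0,0,1,0.026,0,-0.46,0,0,0,1,0.026,0,-0.46,0,0,0,1,0.026,0,-0.46,0,0,0,1]' | sed -n '1,2p;5,6p'
python3 -m crank '[0,0,0,0,0,0,1,0,0,0,0,0,0,1,0,0,0,0,0,0,1,0,0,0,0,0,0,1,0,0,0,0,0,0,1]' | sed -n '1,2p;5,6p'
python3 go.py .5526 -.0433 .3 -1.56
```

```text
time: 27.35
position: [0.6042, -0.2277, 0.1876]
opening: 0.0505
time: 27.77
position: [0.6041, -0.228, 0.1869]
opening: 0.0315
t 27.77 pos [ 0.6041 -0.228   0.1869] jaw 23.65 open 0.0315 F [-0.1  1.2  1.5] j6 -51 j1 -28
shift units [-0.343  1.231  0.754] turn units [-0.   -0.   -0.56]
```

```bash
python3 -m crank '[0,0,0.35,0,0,0,1,0,0.1,0.55,0,0,0,1,-0.17,0.6,0.55,0,0,-0.28,1,-0.17,0.6,0.55,0,0,-0.28,1,-0.17,0.6,0.55,0,0,-0.28,1,-0.17,0.6,0.55,0,0,-0.28,1]' | sed -n '1,2p;5,6p'
python3 -m crank '[-0.17,0.63,-0.2,0,0,-0.28,1,-0.17,0.63,-0.2,0,0,-0.28,1,-0.17,0.63,-0.2,0,0,-0.28,1,-0.17,0.63,-0.2,0,0,-0.28,1,-0.17,0.63,-0.2,0,0,-0.28,1,-0.17,0.63,-0.2,0,0,-0.28,1]' | sed -n '1,2p;5,6p'
python3 go.py .5526 -.0433 .196 -1.56
```

```text
time: 28.27
position: [0.578, -0.1361, 0.2692]
opening: 0.0315
time: 28.77
position: [0.554, -0.0446, 0.2397]
opening: 0.0313
t 28.77 pos [ 0.554  -0.0446  0.2397] jaw -1.52 open 0.0313 F [ 0.5 -0.  -0.3] j6 -11 j1 -13
shift units [-0.009  0.009 -0.291] turn units [ 0.001  0.002 -0.001]
```

```bash
python3 -m crank '[-0.008,0.007,-0.15,0,0,0,1,-0.008,0.007,-0.29,0,0,0,1,-0.008,0.007,-0.29,0,0,0,1,-0.008,0.007,-0.29,0,0,0,1,-0.008,0.007,-0.29,0,0,0,1]' | sed -n '1,2p;5,6p'
python3 go.py .5526 -.0433 .196 -1.56
python3 -m crank '[0,0,0,0,0,0,0.3,0,0,0,0,0,0,0.3,0,0,0,0,0,0,0.3,0,0,0,0,0,0,0.3,0,0,0,0,0,0,0.3,0,0,0.6,0,0,0,0.3,0,0,0.6,0,0,0,0.3,0,0,0.6,0,0,0,0.3]' | sed -n '1,2p;5,6p'
python3 go.py .4105 -.3276 .3 22.5
```

```text
time: 29.18
position: [0.5525, -0.0436, 0.1964]
opening: 0.0317
t 29.18 pos [ 0.5525 -0.0436  0.1964] jaw -1.61 open 0.0317 F [0.1 0.6 0.3] j6 -11 j1 -13
shift units [ 0.001  0.002 -0.003] turn units [0.    0.    0.001]
time: 29.85
position: [0.5544, -0.0428, 0.2929]
opening: 0.0604
t 29.85 pos [ 0.5544 -0.0428  0.2929] jaw -1.53 open 0.0604 F [ 2.4 -0.1  0.7] j6 -11 j1 -13
shift units [-0.96  -1.899  0.047] turn units [0.    0.013 0.534]
```

```bash
python3 -m crank '[-0.48,-0.95,0,0,0,0.27,0.2,-0.48,-0.95,0,0,0,0.27,0.2,-0.48,-0.95,0,0,0,0.27,0.2,-0.48,-0.95,0,0,0,0.27,0.2,-0.48,-0.95,0,0,0,0.27,0.2]' | sed -n '1,2p;5,6p'
python3 -m crank '[-0.46,-0.94,-0.2,0,0,0.265,0.2,-0.46,-0.94,-0.2,0,0,0.265,0.2,-0.46,-0.94,-0.2,0,0,0.265,0.2,-0.46,-0.94,-0.2,0,0,0.265,0.2,-0.46,-0.94,-0.2,0,0,0.265,0.2,-0.46,-0.94,-0.2,0,0,0.265,0.2,-0.46,-0.94,-0.2,0,0,0.265,0.2]' | sed -n '1,2p;5,6p'
python3 go.py .4107 -.3275 .186 22.5
python3 - <<'E'
from h import *
c=snap('top');cv2.imwrite('pics/t5.png',c['color'])
E
python3 ang.py .022 top
python3 ang.py .014 scene
```

```text
time: 30.27
position: [0.4777, -0.1896, 0.2862]
opening: 0.0692
time: 30.85
position: [0.4111, -0.3255, 0.2558]
opening: 0.0694
t 30.85 pos [ 0.4111 -0.3255  0.2558] jaw 22.48 open 0.0694 F [0.3 0.5 0.9] j6 -70 j1 -47
shift units [-0.003 -0.013 -0.465] turn units [-0.001  0.     0.   ]
top blue [ 0.4689 -0.0415] [30.2 30.7] 89.1
top blue [0.4714 0.0203] [30.5 29.7] 88.5
top orange [ 0.3259 -0.2141] [42.7 44.2] 1.7
top orange [ 0.5528 -0.0437] [30.1 30.3] 89.3
scene blue [ 0.6995 -0.4966] [45.5 34.5] 28.8
scene orange [ 0.5502 -0.0417] [31.5 36.2] 88.2
scene orange [ 0.4133 -0.3248] [48.2 35.7] 23.8
scene orange [ 0.3153 -0.2133] [44.3 75.4] 86.6
```

View pics/t5.png

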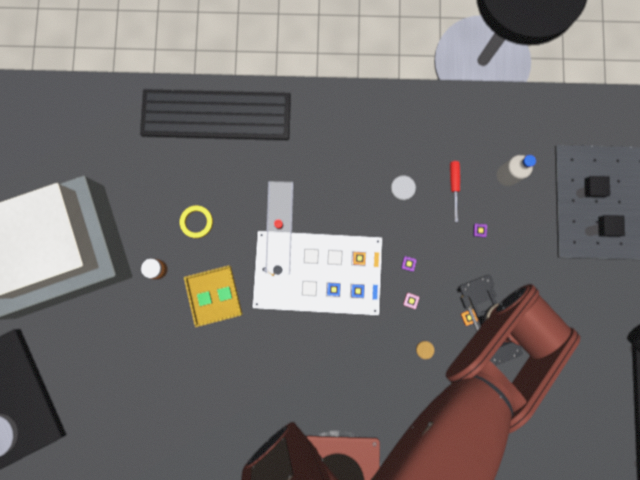

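Three blocks are placed within about 1 mm, with orange in field 1 at (359,258). The last orange block, at (469,317), hasn't moved.

```bash
python3 -m crank '[-0.003,-0.01,-0.25,0,0,0,0.2,-0.003,-0.01,-0.46,0,0,0,0.2,-0.003,-0.01,-0.46,0,0,0,0.2,-0.003,-0.01,-0.46,0,0,0,0.2,-0.003,-0.01,-0.46,0,0,0,1,-0.003,-0.01,-0.46,0,0,0,1,-0.003,-0.01,-0.46,0,0,0,1,-0.003,-0.01,-0.46,0,0,0,1]' | sed -n '1,2p;5,6p'
python3 -m crank '[0,0,0,0,0,0,1,0,0,0,0,0,0,1,0,0,0,0,0,0,1,0,0,0,0,0,0,1,0,0,0,0,0,0,1]' | sed -n '1,2p;5,6p'
python3 go.py .5543 .0187 .3 -1.56
```

```text
time: 31.67
position: [0.4107, -0.3274, 0.1876]
opening: 0.0509
time: 32.08
position: [0.4105, -0.3275, 0.187]
opening: 0.0312
t 32.08 pos [ 0.4105 -0.3275  0.187 ] jaw 22.52 open 0.0312 F [-0.5 -0.1  2.7] j6 -70 j1 -47
shift units [0.959 2.308 0.753] turn units [ 0.     0.    -0.535]
```

```bash
python3 -m crank '[0,0,0.35,0,0,0,1,0.05,0.1,0.55,0,0,0,1,0.32,0.77,0.55,0,0,-0.18,1,0.32,0.77,0.55,0,0,-0.18,1,0.32,0.77,0.55,0,0,-0.18,1,0.32,0.77,0.55,0,0,-0.18,1]' | sed -n '1,2p;5,6p'
python3 -m crank '[0.32,0.77,0,0,0,-0.18,1,0.32,0.77,0,0,0,-0.18,1,0.32,0.77,0,0,0,-0.18,1,0.32,0.77,0,0,0,-0.18,1,0.32,0.77,0,0,0,-0.18,1]' | sed -n '1,2p;5,6p'
python3 -m crank '[0.32,0.768,-0.2,0,0,-0.175,1,0.32,0.768,-0.2,0,0,-0.175,1,0.32,0.768,-0.2,0,0,-0.175,1,0.32,0.768,-0.2,0,0,-0.175,1,0.32,0.768,-0.2,0,0,-0.175,1,0.32,0.768,-0.2,0,0,-0.175,1,0.32,0.768,-0.2,0,0,-0.175,1]' | sed -n '1,2p;5,6p'
python3 go.py .5543 .0187 .196 -1.56
```

```text
time: 32.58
position: [0.4595, -0.2078, 0.2694]
opening: 0.0316
time: 33.0
position: [0.5069, -0.0946, 0.269]
opening: 0.0315
time: 33.58
position: [0.5542, 0.0169, 0.2394]
opening: 0.0316
t 33.58 pos [0.5542 0.0169 0.2394] jaw -1.63 open 0.0316 F [ 0.1  0.4 -0.1] j6 -5 j1 -6
shift units [ 0.     0.012 -0.289] turn units [ 0.001 -0.     0.001]
```

```bash
python3 -m crank '[0,0.011,-0.15,0,0,0,1,0,0.011,-0.288,0,0,0,1,0,0.011,-0.288,0,0,0,1,0,0.011,-0.288,0,0,0,1,0,0.011,-0.288,0,0,0,1]' | sed -n '1,2p;5,6p'
python3 -m crank '[0,0,0,0,0,0,0.3,0,0,0,0,0,0,0.3,0,0,0,0,0,0,0.3,0,0,0,0,0,0,0.3,0,0,0,0,0,0,0.3,0,0,0.6,0,0,0,0.3,0,0,1,0,0,0,0.3,0,0,1,0,0,0,0.3]' | sed -n '1,2p;5,6p'
python3 -m crank '[0.4,0.97,0,0,0,0.9,0,0.4,0.97,0,0,0,0.9,0,0.4,0.97,0,0,0,0.9,0,0.4,0.97,0,0,0,0.9,0,0.4,0.97,0,0,0,0.9,0,0.4,0.97,0,0,0,0.9,0,0.4,0.97,0,0,0,0.9,0]' | sed -n '1,2p;5,6p'
python3 go.py .631 .165 .3 90
python3 - <<'E'
from h import *
c=snap('top');cv2.imwrite('pics/t6.png',c['color'])
c=snap('scene');cv2.imwrite('pics/s6.png',c['color'])
E
python3 ang.py .022 top scene
```

```text
time: 34.0
position: [0.5544, 0.0192, 0.1968]
opening: 0.0315
time: 34.67
position: [0.5538, 0.0207, 0.3215]
opening: 0.0605
time: 35.25
position: [0.6143, 0.167, 0.3207]
opening: 0.0867
t 35.25 pos [0.6143 0.167  0.3207] jaw 39.22 open 0.0867 F [-0.2 -0.4 -0.3] j6 -31 j1 8
shift units [ 0.111 -0.014 -0.138] turn units [ 1.000e-03 -1.000e-03  1.128e+00]
top blue [ 0.469  -0.0414] [29.6 29.9] 88.8
top blue [0.4715 0.0203] [29.8 29.2] 87.9
top orange [ 0.3259 -0.2141] [42.7 44.2] 1.7
top orange [ 0.5529 -0.0438] [29.7 29. ] 1.1
top orange [0.5545 0.0186] [30.6 29.4] 88.6
scene blue [ 0.7048 -0.4927] [45.  34.1] 28.5
scene orange [ 0.5571 -0.0424] [31.2 36.2] 88.1
scene orange [0.559  0.0198] [31.  35.1] 88.5
scene orange [ 0.3244 -0.2101] [75.  43.4] 5.6
```

View pics/s6.png

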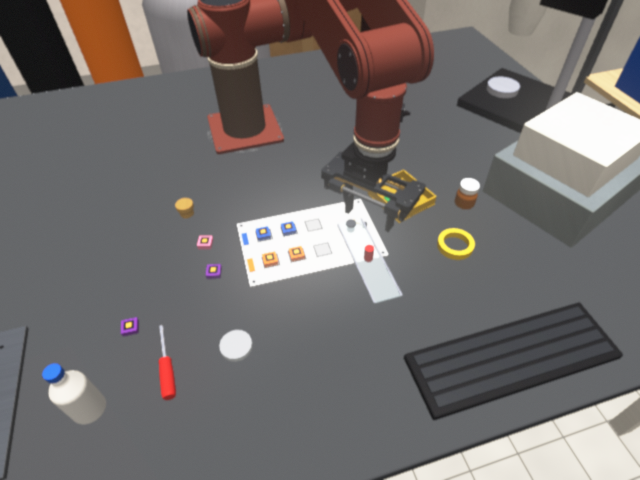

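View pics/t6.png

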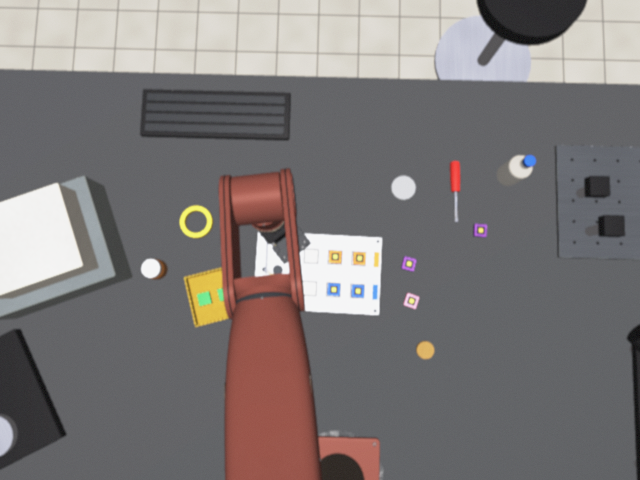

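All four blocks sit in their fields: blue at (333,290) and (358,291), orange at (335,257) and (359,258). Both dummies are in the bin. Next I fetch the knob and close the bar.

```bash
python3 -m crank '[0.11,-0.01,-0.15,0,0,0.95,0,0.11,-0.01,-0.15,0,0,0.95,0,0.11,-0.01,-0.15,0,0,0.95,0,0.11,-0.01,-0.15,0,0,0.95,0,0.11,-0.01,-0.15,0,0,0.95,0,0.11,-0.01,-0.15,0,0,0.95,0,0.11,-0.01,-0.15,0,0,0.95,0,0.11,-0.01,-0.15,0,0,0.95,0]' | sed -n '1,2p;5,6p'
python3 go.py .631 .165 .218 90
```

```text
time: 36.12
position: [0.631, 0.164, 0.2987]
opening: 0.0872
t 36.12 pos [0.631  0.164  0.2987] jaw 81.39 open 0.0872 F [-0.4 -0.  -0.2] j6 -74 j1 8
shift units [ 0.     0.006 -0.538] turn units [-0.     0.     0.191]
```

```bash
python3 -m crank '[0,0.006,-0.25,0,0,0.19,0,0,0.006,-0.54,0,0,0.19,0,0,0.006,-0.54,0,0,0.19,0,0,0.006,-0.54,0,0,0.19,1,0,0.006,-0.54,0,0,0.19,1,0,0.006,-0.54,0,0,0.19,1,0,0.006,-0.54,0,0,0.19,1,0,0.006,-0.54,0,0,0.19,1]' | sed -n '1,2p;5,6p'
python3 -m crank '[0,0,0,0,0,0,1,0,0,0,0,0,0,1,0,0,0,0,0,0,1,0,0,0,0,0,0,1,0,0,0,0,0,0,1,0,0,0,0,0,0,1,0,0,0,0,0,0,1]' | sed -n '1,2p;5,6p'
python3 go.py .6312 .1653 .217 90
python3 - <<'E'
import numpy as np
p=np.array([.5163,.1648]);f=lambda a:.115*np.array([np.sin(a-.0272),-np.cos(a-.0272)])
for s,seq in((1.6,np.arange(1.5,.79,-.1)),(.8,np.arange(.7,-.11,-.1))):
  for a in seq: print(a.round(2),((f(a)-f(s))/.15).round(3),'turn',((a-s)/np.radians(45)).round(3))
E
```

```text
time: 36.78
position: [0.632, 0.1655, 0.2202]
opening: 0.0614
time: 37.37
position: [0.631, 0.1656, 0.2175]
opening: 0.0213
t 37.37 pos [0.631  0.1656 0.2175] jaw 90.25 open 0.0213 F [-1.   1.2 -0.6] j6 -82 j1 8
shift units [ 0.002 -0.002 -0.003] turn units [-0.001  0.    -0.006]
1.5 [-0.004 -0.077] turn -0.127
1.4 [-0.015 -0.152] turn -0.255
1.3 [-0.034 -0.227] turn -0.382
1.2 [-0.06  -0.299] turn -0.509
1.1 [-0.093 -0.368] turn -0.637
1.0 [-0.133 -0.433] turn -0.764
0.9 [-0.179 -0.494] turn -0.891
0.8 [-0.231 -0.55 ] turn -1.019
0.7 [-0.057 -0.051] turn -0.127
0.6 [-0.12  -0.095] turn -0.255
0.5 [-0.186 -0.134] turn -0.382
0.4 [-0.256 -0.165] turn -0.509
0.3 [-0.329 -0.189] turn -0.637
0.2 [-0.403 -0.206] turn -0.764
0.1 [-0.479 -0.216] turn -0.891
0.0 [-0.556 -0.217] turn -1.019
-0.1 [-0.632 -0.212] turn -1.146
```

```bash
python3 ang.py .022 top
python3 -m crank '[-0.004,-0.077,0,0,0,-0.127,1,-0.015,-0.152,0,0,0,-0.255,1,-0.034,-0.227,0,0,0,-0.382,1,-0.06,-0.299,0,0,0,-0.51,1,-0.093,-0.368,0,0,0,-0.637,1,-0.133,-0.433,0,0,0,-0.764,1,-0.179,-0.494,0,0,0,-0.89,1,-0.231,-0.55,0,0,0,-1,1]' | sed -n '1,2p;5,6p'
python3 -m crank '[-0.057,-0.051,0,0,0,-0.127,1,-0.12,-0.095,0,0,0,-0.255,1,-0.186,-0.134,0,0,0,-0.382,1,-0.256,-0.165,0,0,0,-0.51,1,-0.329,-0.189,0,0,0,-0.637,1,-0.403,-0.206,0,0,0,-0.764,1,-0.479,-0.216,0,0,0,-0.89,1,-0.556,-0.217,0,0,0,-1,1]' | sed -n '1,2p;5,6p'
python3 -m crank '[-0.015,0,0,0,0,0,1,-0.02,0,0,0,0,0,1,-0.02,0,0,0,0,0,1]'
python3 go.py .5131 .0499 .217 -1.56
```

```text
top blue [ 0.469  -0.0414] [29.7 29.9] 88.7
top blue [0.4714 0.0204] [30.1 29.2] 88.4
top orange [ 0.3259 -0.2141] [42.7 44.2] 1.7
top orange [ 0.5529 -0.0438] [29.7 29. ] 1.1
top orange [0.5544 0.0186] [30.6 29.6] 88.5
time: 38.08
position: [0.5958, 0.0829, 0.2175]
opening: 0.0214
time: 38.75
position: [0.5124, 0.0508, 0.2175]
opening: 0.021
time: 39.0
position: [0.5114, 0.0507, 0.2176]
eef_rot: [[-0.003, 1.0, 0.007], [1.0, 0.003, 0.001], [0.001, 0.007, -1.0]]
ft_force: [13.6, 4.4, -14.7]
opening: 0.0214
t 39.00 pos [0.5114 0.0507 0.2176] jaw 0.20 open 0.0214 F [ 13.6   4.4 -14.7] j6 -3 j1 -3
shift units [ 0.011 -0.006 -0.004] turn units [-0.002  0.009 -0.039]
```

```bash
python3 -m crank '[0.008,0,0,0,0,0,1,0.008,0,0,0,0,0,0,0.008,0,0,0,0,0,0,0.008,0,0,0,0,0,0,0.008,0,0,0,0,0,0,0.008,0,0,0,0,0,0]' | sed -n '1,2p;5,6p'
python3 -m crank '[0,0,0.3,0,0,0,0,0,0,0.6,0,0,0,0,0,0,0.95,0,0,0,0,0,0,0.95,0,0,0,0,0,0,0.95,0,0,0,0,0,0,0.95,0,0,0,0]' | sed -n '1,2p;5,6p'
python3 -m crank '[-0.1,0.95,0.3,0,0,0,0,-0.1,0.95,0.3,0,0,0,0,-0.1,0.95,0.3,0,0,0,0,-0.1,0.95,0.3,0,0,0,0,-0.1,0.95,0.3,0,0,0,0]' | sed -n '1,2p;5,6p'
python3 -m crank '[-0.1,0.95,0,0,0,0,0,-0.1,0.95,0,0,0,0,0,-0.1,0.95,0,0,0,0,0,-0.1,0.95,0,0,0,0,0,-0.1,0.95,0,0,0,0,0,-0.1,0.95,0,0,0,0,0]' | sed -n '1,2p;5,6p'
python3 - <<'E'
from h import *
for n in('top','scene'):
  c=snap(n)
  for b in blobs(c,'red',.067,8):
    if b[1][0]<.7: print(n,'red',*b)
  cv2.imwrite(f'pics/{n}7.png',c['color'])
E
python3 ang.py .022 top
python3 plate.py | head -4
```

```text
time: 39.5
position: [0.511, 0.0503, 0.2176]
opening: 0.0467
time: 40.0
position: [0.5114, 0.0503, 0.3615]
opening: 0.0838
time: 40.42
position: [0.4952, 0.1966, 0.4047]
opening: 0.0868
time: 40.92
position: [0.4806, 0.3354, 0.4023]
opening: 0.0873
top red [322.3 271.5] [0.513 0.05 ] 19.5 [12.3 12.3] 46.6
top orange [ 0.3257 -0.2141] [43.1 44.1] 0.3
top ((513.4967041015625, 62.316978454589844), (329.0809020996094, 204.22988891601562), 88.43565368652344) 9773.0 [0.51229737 0.06195849]
ctr [0.5135 0.0623] yaw -1.55 size 0.2016595976790614 0.3264019578881815 [ 0.   -0.04  0.06 -0.03]
plate_top [0.5123 0.0199] pivot [0.5162 0.1648]
0.042 -0.062 [ 0.5526 -0.0433]
```

View pics/top7.png

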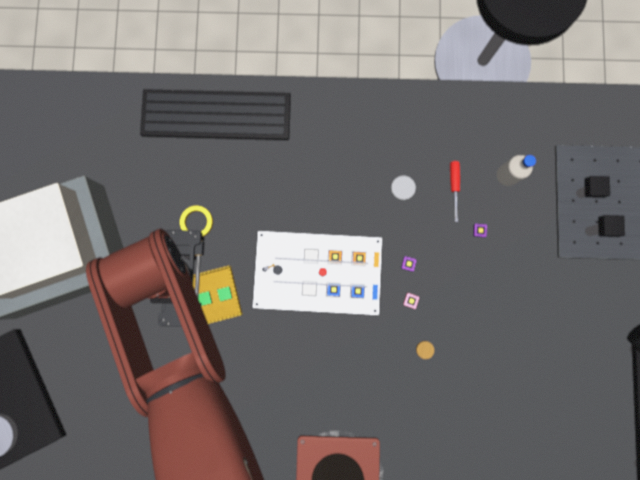

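View pics/scene7.png

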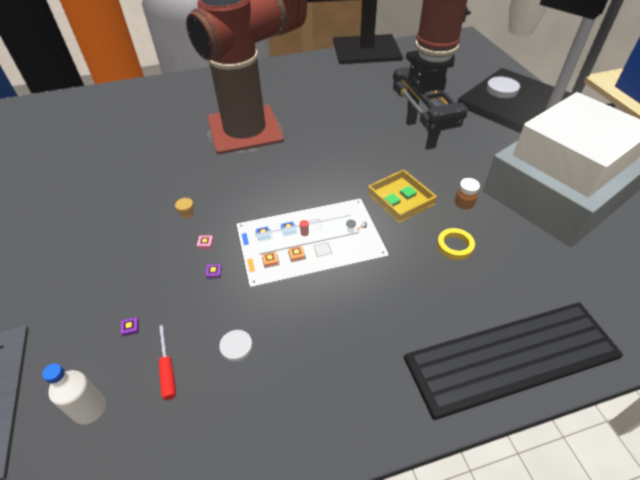

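The bar is shut, with the knob back at its starting pixel (322,272). All blocks are in place, the dummies are in the bin, and the arm is clear. I check the chip centres once more, then sign off.

Run:
```python
from h import *
HS['chip']=((18,50,120),(34,255,255))
c=snap('top')
for b in blobs(c,'chip',.022,4):
    if .4<b[1][0]<.6 and -.07<b[1][1]<.12: print(b[0],b[1],b[2])
```

```text
[357.5 290.5] [ 0.4692 -0.0418] 22.5
[333.4 289. ] [0.4713 0.0201] 19.0
[359.5 256.2] [ 0.5574 -0.0452] 68.0
[334.6 255.1] [0.5583 0.019 ] 83.5
```

```bash
python3 -c "
from rig import robot
print(robot.sign_off())"
```

```text
the job is handed in; nothing more can be done
None
```

The sample plate is set up and the job was handed in at about 41 s of the 210 s allowed; no verdict is reported.

- **What I did:** I swung the bar open by its knob and put both green dummies in the reject bin. The two blue and two orange blocks went into fields 1 and 2 of their own rows, and then I swung the bar shut.
- **Blocks, before closing the bar:** in the top view all four were within about 1.5 mm of their field centres and square within about 3°. The scene camera read the orange blocks about 5 mm further out in x. I put that down to visible side faces and calibration and kept the top view.
- **After closing the bar:** the knob was back at exactly its starting pixel, both dummies were in the bin and the gripper was clear.
- **Weak last check:** my block-outline measurement found none of the blocks through the clear bar, so I used the chip centres instead. The blue ones were within about 1.4 mm. The orange ones read 4–5 mm off in x, because the mask merged the chip with the orange body. In the last picture the blocks were at the same pixels as before the bar closed.
- **No sign of trouble:** I saw no knocked block and no slackened grip, and the other objects on the bench looked unmoved.

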